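# Lever the battery cover off the door chime

### The arm

A 6-joint arm with a two-finger parallel gripper is mounted at the origin on the work surface. World frame = base frame: x ahead of the robot, y to its left, z up, the work surface at z = 0. Lengths are in m, angles in rad, forces in N, time in s.
With the tool pointing down it reaches from about 0.3 to 0.775 m from the base axis. Payload 14.6 kg.
Tool frame: the origin (TCP) lies at the very end of the fingers, on their centre line; the grasp point (between the pads) lies 19 mm behind it; x points along the fingers, y is the direction in which the jaws open and shut, and the axes are right-handed (so a half turn about x gives the same grasp; the last joint's range is limited). The gripper opens to 94 mm and grips with 3 to 60 N. Pads are 16 mm wide; open, the fingers measure 119 mm over their backs; the gripper's body (75 mm by 177 mm) begins 78 mm behind the grasp point.
Start: joints at [1.166, 0.3, 1.521, -0, 1.321, -0.067], TCP at [0.182, 0.519, 0.205] pointing down, gripper open.
Joint ranges: [-3.03, 3.03], [-0.79, 2.21], [0.23, 2.52], [-1.04, 4.18], [0, 3.07], [-2.55, 2.55]. Speed limits (rad/s): [2.22, 2.22, 2.57, 3.14, 3.14, 3.14].

### API

Orientations are given as [roll, pitch, yaw] about the fixed x, y, z axes, in that order (R = Rz(yaw) Ry(pitch) Rx(roll)).
In Python, from station import ctrl, viewer, hand_in gives the robot as it stands. The module is installed in compiled form; this text tells all that it offers.
- The arm moves only by the tool play_rows, never from a script. Its argument "deltas" is a list that holds one entry, the list of rows, each a list of 7 numbers: the shift along the tool's x, y, z in mm, then the turn, a rotation vector about the tool's x, y, z in rad, then the finger opening in mm, from 0 to 94. In form: [[[dx, dy, dz, ax, ay, az, gripper], ...]]. A call has 1 to 10 rows; each row shifts and turns the commanded pose from where the row before left it, along the tool's axes as they then stand; what a row does not reach is not made up. A row lasts 1/10 s, in which the tool goes at most 50 mm and 8.59 degrees, less where a joint would pass 70% of its speed; a pose out of reach is approached as far as the arm can. A call with a gripper value outside its range is refused whole. The fingers move at their own pace and stop on an object; "grip_force" is the grip in N (left out, the last holds). Time passes only in rows, so rows that do not move let the fingers close. It gives the time, the measured TCP pose, the force and the opening at its end, in the units of the state.
- ctrl.get_obs(): the state, without advancing time (a new reading comes with each control period).
- viewer.camera(name): name is "scene" or "side" or "wrist"; returns a dict with "img" (420x560x3 uint8, red, green, blue), "fx", "fy", "cx", "cy" (pixels), "rvec" (rotation vector, rad) and "tvec" (3), from world to camera coordinates, as OpenCV has them. Camera axes: x right, y down, z forward; pixel columns grow to the right and rows downward; lengths in m; the calibration is good to about 2 mm. The wrist camera is an equidistant fisheye: a pixel r from the principal point sees the ray r / f radians off the axis. A picture is of the moment at which its call begins. There is no depth.
- hand_in(): hands the job in, once; it reports no verdict.
The state is a dict: "time_s": time; "qpos": joint angles; "joint_vel": joint speeds; "tau": joint torques, N m; "ee_pos": TCP position; "eef_rot": TCP orientation; "force": force on the tool from outside, world axes, zero at the start; "moment": the same for the moment, N m; "grip_width": finger opening in m.
Only numpy, scipy, OpenCV 4.12 (cv2) and the standard library are available. Lean on these libraries where they do the work, as an engineer would, in place of code of your own. Each camera call takes 0.05 s, during which the arm holds its last target.

### The job

The door chime needs new batteries. Slide its orange transport lock away from the cover to its end stop, take the yellow pry bar from the cork mat and, bar tilted over the rim, lever the red lip of the snug battery cover up until the cover springs out of its two steel catches; do not touch the cover with the robot while it is still clipped in. Then lay the pry bar back flat on the cork mat, and lift the loose cover off by its rib and lay it on the mat too, rib upward and flat; leave the lock open and the kettlebell, flask, bowl and ball where they are.

Things in the scene. Friction and masses are not known exactly. Their poses are not given: they have to be found in the camera images.
- chime: white door chime, fixed, spans x -80 to +85 mm and y -55 to +115 mm, 60 mm high. Origin on the table under the centre of the battery cover; z up. The cover lies in a recess in the top, held by two steel spring catches at x = 40 mm, y = +-38 mm (tops at height 65 mm). At the cover's +x end is the pry slot; a flat deck at height 60 mm is on the +y side
- pry_rim (a point): inner top edge of the pry slot's outer rim, the fulcrum: chime x = 73 mm, y = 0, height 56 mm; axes as the chime's. The rim is 12 mm thick. The slot, open from above, runs in x from 55 (lip edge) to 73 mm, is 52 mm wide in y, floor at height 20 mm; it continues under the lip
- lock (a joint): orange transport lock, metres of travel towards the chime's +y: about 0 locked (its tongue, 20 mm wide, lies 1 mm above the cover and holds it down), 0.030 at the end stop (cover free). Friction 2 N
- lock_grip (a point): middle of the orange fin by which the lock is slid: 14 mm thick in chime y, 36 mm long in chime x, 30 mm high (from 15 mm below to 15 mm above this point); axes as the chime's. Under it a plate 4 mm thick reaches 42 mm towards -y and 10 mm beyond the fin towards +y
- cover: grey battery cover, loose, about 90 g: plate 110 (x) x 66 (y) x 8 mm, origin at the centre of its underside, z up. At its +x end is the red lip, 12 mm long and 5 mm thick (underside 3 mm above the cover's underside). At the start it lies in the chime with the same axes, underside at height 50 mm, top at 58 mm
- cover_rib (a point): middle of the upright grip rib on the cover: 40 mm long in cover x, 14 mm thick in y, 26 mm high (8 to 34 mm above the cover's underside); cover x = -28 mm
- cover_lip (a point): lower outer edge of the red lip, middle: cover x = 55 mm, y = 0, 3 mm above the cover's underside; height 53 mm when clipped in. Forced up about 6 mm (some 10 N), the cover passes the catches, which snap underneath and leave the lip propped about 12 mm up
- mat: cork mat, fixed, 240 (x) x 230 (y) x 6 mm; origin at the centre of its underside on the table. The pry bar starts on its -y part; its +y part is free
- prybar: pry bar lying flat, about 100 g, 195 mm long along its x. Yellow handle 20 mm wide (y) x 24 mm high, from x = -75 to +35 mm; steel blade 16 mm wide, 4 mm thick (z 10 to 14 mm) from there to the tip at x = +120 mm. Origin on its underside
- bar_grip (a point): centre line of the handle at bar x = 0, 12 mm above its underside; axes as the bar's
- bar_tip (a point): middle of the blade's tip edge: bar x = 120 mm, 12 mm above the bar's underside
- kettlebell: red kettlebell, 140 mm across, 195 mm high, heavy; origin under its centre; leave alone
- bowl: white ceramic bowl, 140 mm across, 60 mm high, with the ball in it; origin under its centre; leave alone
- ball_center (a point): centre of the black hard rubber massage ball, 64 mm across, in the bowl; leave alone
- flask: silver aluminium flask, 70 mm across, 220 mm high, upright; origin under its centre; leave alone

How it is judged:
By the outcome, as a careful person would: the job done as asked, in the order asked, and still so for the second after the job is handed in, with the robot touching nothing.
It also fails if it takes over 72 s, if anything falls off the work surface, if the arm or the gripper's body presses on something with over 40 N, if the wrist force passes 120 N, or if a joint passes its speed limit or range.

## Working session

There is one attempt and no reset: what is moved stays moved. The work goes in short steps, Python scripts to look and compute and a tool call to move; the robot and the scene stay as the last step left them, time stands still between calls to the robot, and variables do not carry over. Pictures are saved under pics/ and viewed, and the job is handed in when it is done.

Besides the shell and the picture viewer there is one more tool, called as name(argument=value, ...) on one line, values as JSON. play_rows: Moves the arm, as the interface text tells. Its arguments: {"type":"object","properties":{"deltas":{"type":"array","items":{"type":"array","items":{"type":"array","items":{"type":"number"}}}},"grip_force":{"type":"number"}},"required":["deltas"]}

```bash
mkdir -p pics; ls; python3 - <<'E'
from station import ctrl, viewer
import cv2
o=ctrl.get_obs()
for k,v in o.items(): print(k,v)
for n in ["scene","side","wrist"]:
    c=viewer.camera(n)
    cv2.imwrite(f"pics/{n}0.png",c["img"][:,:,::-1])
    print(n,{k:v for k,v in c.items() if k!="img"})
E
```

```text
pics
time_s 0.0
qpos [ 1.16640868e+00  3.00463929e-01  1.52158465e+00 -1.60645992e-05
  1.32068968e+00 -6.65728736e-02]
joint_vel [-3.58137238e-04  3.70167542e-04 -6.64248622e-04  4.62279031e-05
  8.05957060e-04 -2.02028105e-04]
tau [ 1.73142425e-04 -5.31802583e+01 -3.52741778e+01  7.08356104e-02
  2.43748137e-02 -1.00737564e-04]
ee_pos [0.18217373 0.51867576 0.20488875]
eef_rot [-1.62378752  1.56965062 -1.9615983 ]
force [-0.56122277 -0.08416041 -0.05838021]
moment [ 0.00738589 -0.00169276  0.00560732]
grip_width 0.09403287448223167
scene {'fx': 458.15798465630155, 'fy': 458.15798465630155, 'cx': 278.24466498643517, 'cy': 212.60443988238052, 'rvec': array([ 2.00474219,  1.17978386, -0.52736473]), 'tvec': array([-0.27319715, -0.26390621,  1.54859936])}
side {'fx': 518.3719818632138, 'fy': 518.3719818632138, 'cx': 287.99063355792407, 'cy': 204.6173587803609, 'rvec': array([ 2.27828286, -0.21185375,  0.09369587]), 'tvec': array([-0.56537149,  0.13009269,  1.15537489])}
wrist {'fx': 325.19226210127806, 'fy': 325.19226210127806, 'cx': 279.7812823184586, 'cy': 207.52689636944461, 'rvec': array([-2.36126471, -1.67536312, -0.2434521 ]), 'tvec': array([-0.5493629 , -0.03002219,  0.39275368])}
```

View pics/scene0.png

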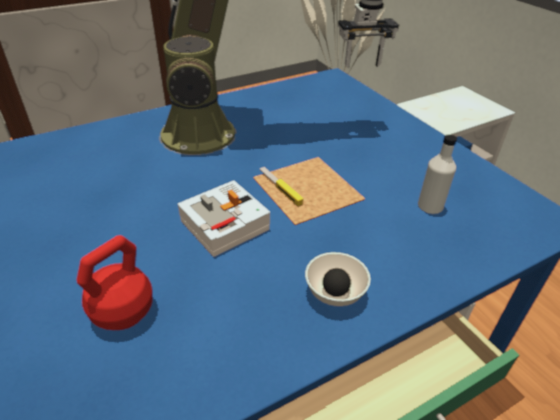

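View pics/side0.png

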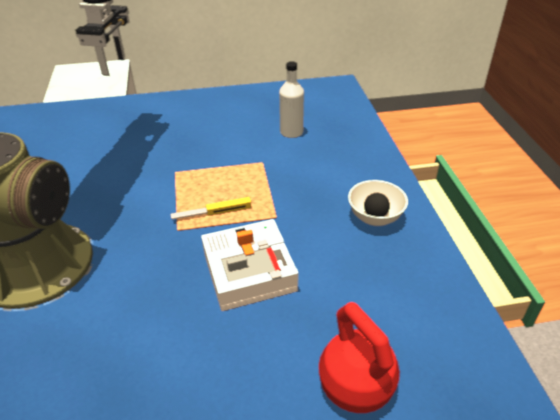

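View pics/wrist0.png

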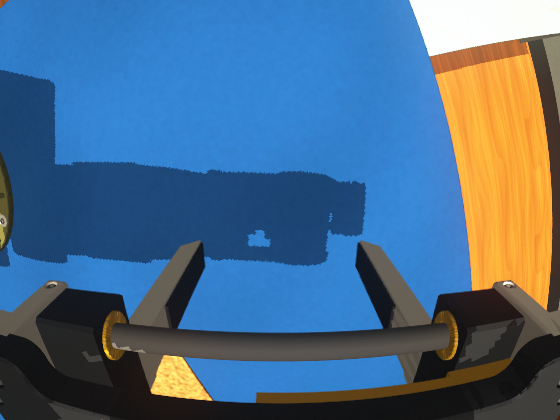

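```bash
cat > h.py <<'E'
import numpy as np, cv2
from scipy.spatial.transform import Rotation as R
def cam(c): return R.from_rotvec(c["rvec"]).as_matrix(), np.array(c["tvec"])
def ray(c,u,v,fish=False):
    M,t=cam(c); x=(u-c["cx"])/c["fx"]; y=(v-c["cy"])/c["fy"]
    if fish:
        r=np.hypot(x,y); d=np.array([np.sin(r)*x/r,np.sin(r)*y/r,np.cos(r)])
    else: d=np.array([x,y,1.])
    return -M.T@t, M.T@d
def hit(c,u,v,z,fish=False):
    o,d=ray(c,u,v,fish); return o+d*(z-o[2])/d[2]
def proj(c,P,fish=False):
    M,t=cam(c); p=np.atleast_2d(P)@M.T+t
    if fish:
        r=np.hypot(p[:,0],p[:,1]); th=np.arctan2(r,p[:,2])
        return np.c_[c["cx"]+c["fx"]*th*p[:,0]/r, c["cy"]+c["fy"]*th*p[:,1]/r]
    return np.c_[c["cx"]+c["fx"]*p[:,0]/p[:,2], c["cy"]+c["fy"]*p[:,1]/p[:,2]]
def crop(c,x0,y0,x1,y1,s,name):
    im=cv2.resize(c["img"][y0:y1,x0:x1,::-1],None,fx=s,fy=s,interpolation=cv2.INTER_CUBIC)
    cv2.imwrite("pics/"+name,im)
E
python3 - <<'E'
from station import viewer
from h import *
import pickle
C={n:viewer.camera(n) for n in("scene","side")}
pickle.dump(C,open("c0.pkl","wb"))
crop(C["scene"],165,145,375,265,3.8,"s1.png")
crop(C["side"],160,155,310,315,3.75,"d1.png")
E
```

```text
(no output)
```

View pics/s1.png

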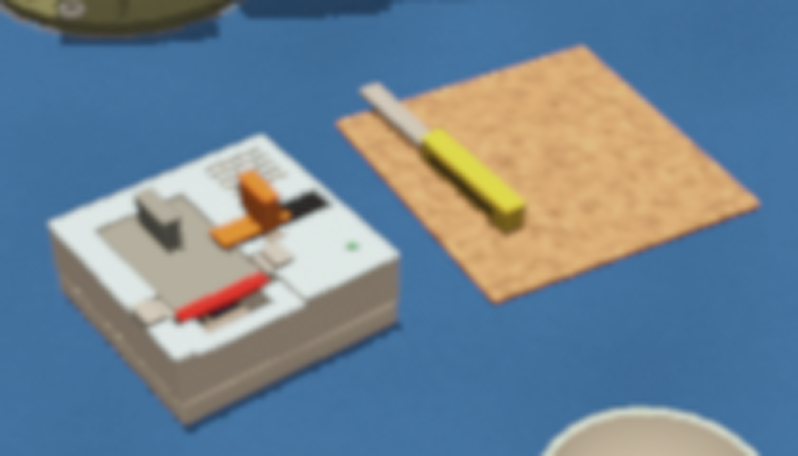

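View pics/d1.png

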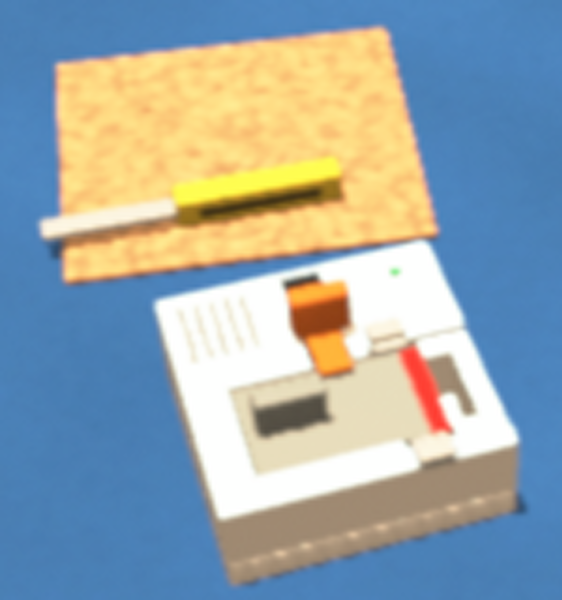

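```bash
cat > fit1.py <<'E'
import pickle
from h import *
from scipy.optimize import least_squares
C=pickle.load(open("c0.pkl","rb"))
S=lambda u,v:(165+u/3.8-.37,145+v/3.8-.37); D=lambda u,v:(160+u/3.75-.37,155+v/3.75-.37)
def fit(name,pts,p0,z0=0):
    # pts: (cam,uv,xyz mm)
    def f(p,full=False):
        r=[]
        for cn,uv,X in pts:
            c,s=np.cos(p[2]),np.sin(p[2]); X=np.array(X)/1e3
            W=[p[0]+c*X[0]-s*X[1],p[1]+s*X[0]+c*X[1],X[2]+z0]
            r+=list(proj(C[cn],W)[0]-uv)
        return np.array(r)
    s=least_squares(f,p0,loss="soft_l1"); print(name,s.x.round(4),np.degrees(s.x[2]).round(2)); print(f(s.x).reshape(-1,2).round(1).tolist()); return s.x
ch=[("scene",S(48,225),(-80,-55,60)),("scene",S(178,360),(85,-55,60)),("scene",S(400,253),(85,115,60)),("scene",S(262,135),(-80,115,60)),
("side",D(155,300),(-80,115,60)),("side",D(425,240),(85,115,60)),("side",D(518,437),(85,-55,60)),("side",D(218,518),(-80,-55,60)),("side",D(232,585),(-80,-55,0)),("scene",S(188,428),(85,-55,0))]
mt=[("scene",S(585,45),(-120,115,6)),("scene",S(760,203),(120,115,6)),("scene",S(497,302),(120,-115,6)),("scene",S(337,122),(-120,-115,6)),
("side",D(57,63),(-120,115,6)),("side",D(387,28),(120,115,6)),("side",D(437,235),(120,-115,6)),("side",D(65,282),(-120,-115,6))]
br=[("scene",S(362,90),(120,8,14)),("scene",S(382,83),(120,-8,14)),("scene",S(503,213),(-75,10,24)),("scene",S(525,203),(-75,-10,24)),("scene",S(441,130),(35,-10,24)),
("side",D(40,222),(120,-8,14)),("side",D(45,241),(120,8,14)),("side",D(173,187),(35,-10,24)),("side",D(338,158),(-75,-10,24)),("side",D(341,179),(-75,10,24))]
for c in C: print(c,hit(C[c],*{"scene":S(220,240),"side":D(330,400)}[c],.06))
P=fit("chime",ch,[.5,0,0]); fit("mat",mt,[.5,.2,0]); fit("bar",br,[.5,.2,3.1],.006)
for cn,uv in(("scene",S(258,195)),("side",D(320,310))): print("fin",hit(C[cn],*uv,.078))
E
python3 fit1.py
```

```text
scene [ 0.46492011 -0.11275064  0.06      ]
side [ 0.46408175 -0.1388092   0.06      ]
chime [ 0.4686 -0.142   0.1457] 8.35
[[0.0, 0.4], [-0.0, 0.6], [-0.3, 0.8], [-0.5, 0.7], [-0.4, -0.4], [-0.7, -0.9], [-0.2, -0.2], [0.5, -1.2], [-0.6, -0.1], [-0.8, 0.8]]
mat [ 0.4354  0.163  -0.0017] -0.1
[[-0.9, 0.8], [0.0, 0.8], [-1.0, 0.5], [-0.7, 0.5], [-0.1, -0.9], [-0.2, -1.3], [0.2, -1.6], [-0.4, -1.6]]
bar [0.4241 0.0915 3.2059] 183.68
[[-0.7, 0.7], [-1.4, 1.0], [-0.6, 0.7], [-0.4, 0.9], [-0.6, -0.2], [0.3, -1.4], [-0.5, -2.2], [-0.6, -1.5], [-0.2, -1.0], [0.6, -1.5]]
fin [ 0.45401592 -0.07887316  0.078     ]
fin [ 0.46604822 -0.08565741  0.078     ]
```

```bash
cat >> h.py <<'E'
CH=(np.array([.4686,-.142,0]),R.from_euler("z",.1457))
def ch(x,y,z): return CH[0]+CH[1].apply(np.array([x,y,z])/1e3)
def toolrot(ydir_yaw,tilt=0,flip=False):
    """tool x down, tool y along horizontal yaw; tilt about tool y"""
    y=np.array([np.cos(ydir_yaw),np.sin(ydir_yaw),0]); x=np.array([0,0,-1.]); z=np.cross(x,y)
    return R.from_matrix(np.c_[x,y,z])*R.from_rotvec([0,tilt,0])
def cur():
    from station import ctrl
    o=ctrl.get_obs(); return o["ee_pos"],R.from_euler("xyz",o["eef_rot"]),o
def plan(p,r,wps,grip):
    """wps: list of (pos,rot,n). prints rows"""
    rows=[]
    for P,Q,n in wps:
        for k in range(n):
            f=1/(n-k)
            d=r.inv().apply((P-p)*f)*1e3; a=(r.inv()*Q).as_rotvec()*f
            d=np.round(d,1); a=np.round(a,3)
            p=p+r.apply(d/1e3); r=r*R.from_rotvec(a)
            rows.append(list(map(float,d))+list(map(float,a))+[grip])
    return rows,p,r
def show(rows):
    for i in range(0,len(rows),10): print("[["+",".join("["+",".join(f"{v:g}" for v in q)+"]" for q in rows[i:i+10])+"]]")
E
python3 - <<'E'
from h import *
import pickle
C=pickle.load(open("c0.pkl","rb"))
p,r,o=cur(); print(r.as_matrix().round(3))
print("bowl",hit(C["scene"],338,270,.06),hit(C["side"],377,197,.06))
print("kettle",hit(C["scene"],117,297,.07),hit(C["side"],359,370,.07)); print("flask",hit(C["scene"],433,208,0),hit(C["side"],291,133,0))
cy=.1457+np.pi/2
for s in (0,np.pi):
    Q=toolrot(cy+s); print(s,np.degrees((r.inv()*Q).magnitude()),(r.inv()*Q).as_rotvec())
E
```

```text
[[-0.     0.331  0.943]
 [-0.     0.943 -0.331]
 [-1.    -0.001 -0.   ]]
bowl [0.78022018 0.02100704 0.06      ] [0.79228553 0.0098349  0.06      ]
kettle [ 0.63449163 -0.41987742  0.07      ] [ 0.6169892  -0.42988346  0.07      ]
flask [6.72575961e-01 4.25927369e-01 1.11022302e-16] [0.66061226 0.40900229 0.        ]
0 27.700440568805583 [-4.83463613e-01 -1.76128175e-04  4.88881559e-04]
3.141592653589793 152.29957575086178 [2.65812895e+00 6.62714100e-04 2.38754404e-04]
```

```bash
python3 - <<'E'
from h import *
p,r,o=cur()
Q=toolrot(CH[1].as_euler("xyz")[2]+np.pi/2)
M,t=cam(__import__("pickle").load(open("c0.pkl","rb"))["scene"])
rows,p,r=plan(p,r,[(ch(-10,60,170),Q,20)],44); show(rows); print(p)
E
```

```text
[[[1.8,-24,22.6,-0.024,-0,0,44],[1.8,-24.5,22,-0.024,-0,0,44],[1.8,-25.1,21.4,-0.024,-0,0,44],[1.8,-25.6,20.8,-0.024,-0,0,44],[1.8,-26.1,20.2,-0.024,-0,0,44],[1.8,-26.5,19.6,-0.024,-0,0,44],[1.8,-27,19,-0.024,-0,0,44],[1.8,-27.4,18.3,-0.024,-0,0,44],[1.8,-27.9,17.6,-0.024,-0,0,44],[1.7,-28.3,17,-0.024,-0,0,44]]]
[[[1.8,-28.7,16.3,-0.024,-0,0,44],[1.7,-29.1,15.6,-0.024,-0,0,44],[1.8,-29.4,14.9,-0.024,-0,0,44],[1.7,-29.8,14.2,-0.024,-0,0,44],[1.8,-30.1,13.4,-0.025,-0,0,44],[1.7,-30.5,12.7,-0.024,-0,0,44],[1.8,-30.7,11.9,-0.025,-0,0,44],[1.7,-31,11.2,-0.024,-0,0,44],[1.8,-31.3,10.4,-0.025,-0,0,44],[1.7,-31.6,9.7,-0.024,-0,0,44]]]
[ 0.45002913 -0.08408757  0.17002245]
```

play_rows(deltas=[[[2,-24,22.5,-0.024,0,0,44],[2,-24.5,22,-0.024,0,0,44],[2,-25,21.5,-0.024,0,0,44],[2,-25.5,21,-0.024,0,0,44],[2,-26,20,-0.024,0,0,44],[2,-26.5,19.5,-0.024,0,0,44],[2,-27,19,-0.024,0,0,44],[2,-27.5,18.5,-0.024,0,0,44],[2,-28,17.5,-0.024,0,0,44],[2,-28.5,17,-0.024,0,0,44]]])

```text
time_s: 1.25
ee_pos: [0.3164, 0.2161, 0.1854]
eef_rot: [0.6, 1.571, 0.503]
force: [0.6, -0.1, -0.4]
grip_width: 0.044
```

play_rows(deltas=[[[2,-28.5,16.5,-0.024,0,0,44],[2,-29,15.5,-0.024,0,0,44],[2,-29.5,15,-0.024,0,0,44],[2,-30,14,-0.024,0,0,44],[2,-30,13.5,-0.025,0,0,44],[2,-30.5,12.5,-0.024,0,0,44],[1,-30.5,12,-0.025,0,0,44],[1,-31,11,-0.024,0,0,44],[1,-31.5,10.5,-0.025,0,0,44],[1,-31.5,10,-0.024,0,0,44]]])

```text
time_s: 2.25
ee_pos: [0.4506, -0.0853, 0.1694]
eef_rot: [-0.144, 1.571, 0.002]
force: [-0.6, -0.1, -0.2]
grip_width: 0.0442
```

```bash
python3 - <<'E'
from station import viewer
from h import *
import pickle
p,r,o=cur(); print(o["time_s"],p,o["qpos"].round(2),r.as_matrix().round(3),o["grip_width"],o["force"])
c=viewer.camera("wrist"); pickle.dump(c,open("w1.pkl","wb"))
M,t=cam(c); print("cam",-M.T@t, M[2])
cv2.imwrite("pics/w1.png",cv2.resize(c["img"][:,:,::-1],(800,600),interpolation=cv2.INTER_CUBIC))
E
```

```text
2.25 [ 0.45063677 -0.08528363  0.16941847] [-0.27  0.13  1.81  0.    1.2  -1.98] [[ 0.    -0.145  0.989]
 [ 0.     0.989  0.145]
 [-1.    -0.     0.   ]] 0.04415644726211351 [-0.61522163 -0.06297419 -0.20213339]
cam [ 0.36747114 -0.09776249  0.349114  ] [ 0.28265241  0.04230337 -0.95828912]
```

View pics/w1.png

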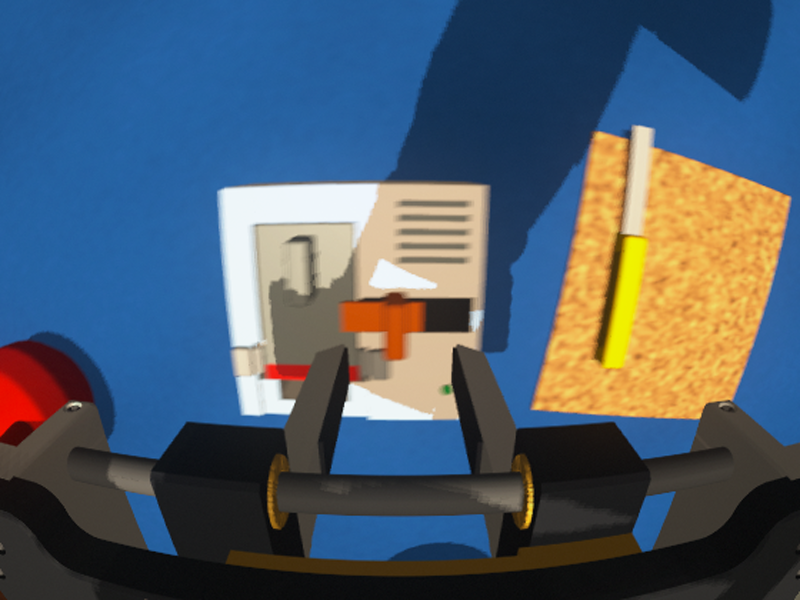

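```bash
cat > ov.py <<'E'
from h import *
def box(x0,x1,y0,y1,z0,z1):
    return [((a[0],a[1],a[2]),(b[0],b[1],b[2])) for a in [(x,y,z) for x in(x0,x1) for y in(y0,y1) for z in(z0,z1)] for b in [(x,y,z) for x in(x0,x1) for y in(y0,y1) for z in(z0,z1)] if sum(i!=j for i,j in zip(a,b))==1 and a<b]
def draw(img,s,c,pos,rot,edges,col,fish,off=(0,0)):
    for a,b in edges:
        L=np.linspace(a,b,12)/1e3
        q=(proj(c,pos+rot.apply(L),fish)-off+.5)*s-.5
        cv2.polylines(img,[np.round(q*8).astype(int)],False,col,1,cv2.LINE_AA,3)
E
cat > o1.py <<'E'
from ov import *
import pickle
c=pickle.load(open("w1.pkl","rb"))
x0,y0,x1,y1=145,120,345,300; s=4
im=cv2.resize(c["img"][y0:y1,x0:x1,::-1],None,fx=s,fy=s,interpolation=cv2.INTER_CUBIC)
p,r=CH
draw(im,s,c,p,r,box(-80,85,-55,115,0,60),(0,0,255),1,(x0,y0))
draw(im,s,c,p,r,box(-18,18,53,67,63,93),(255,0,0),1,(x0,y0))
draw(im,s,c,p,r,box(-55,55,-33,33,58,58),(0,255,0),1,(x0,y0))
draw(im,s,c,p,r,box(-48,-8,-7,7,58,84),(0,255,0),1,(x0,y0))
draw(im,s,c,p,r,box(55,73,-26,26,58,58),(255,0,255),1,(x0,y0))
cv2.imwrite("pics/o1.png",im)
E
python3 o1.py
```

```text
(no output)
```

View pics/o1.png

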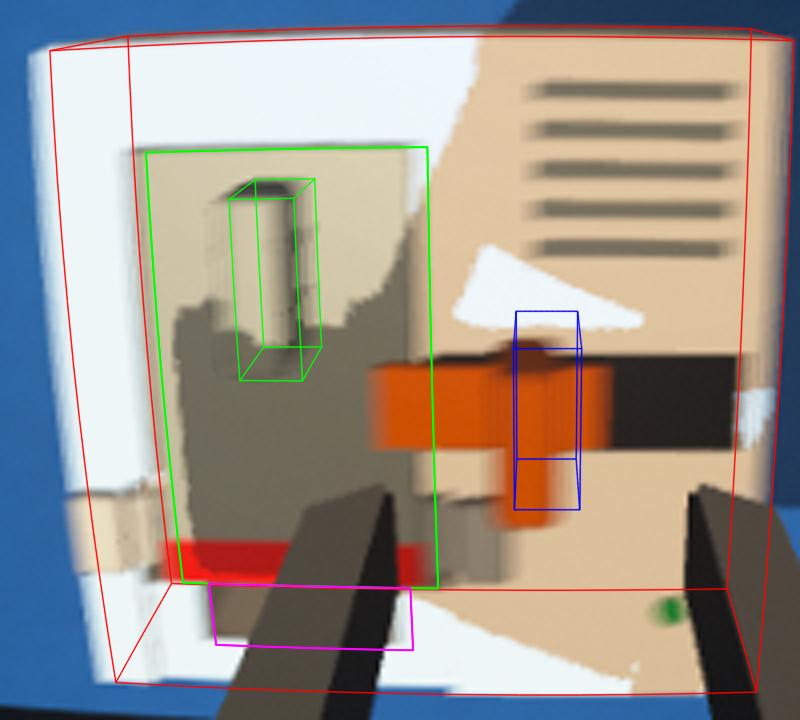

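```bash
cat > o2.py <<'E'
from station import viewer
from ov import *
import pickle,sys
p,r,o=cur(); print(o["time_s"],p,o["joint_vel"].round(3))
c=viewer.camera("wrist"); pickle.dump(c,open("w1.pkl","wb"))
exec(open("o1.py").read())
E
python3 o2.py
```

```text
2.3 [ 0.45201541 -0.08835969  0.16924081] [ 0.069 -0.037  0.045  0.007 -0.003  0.145]
```

View pics/o1.png

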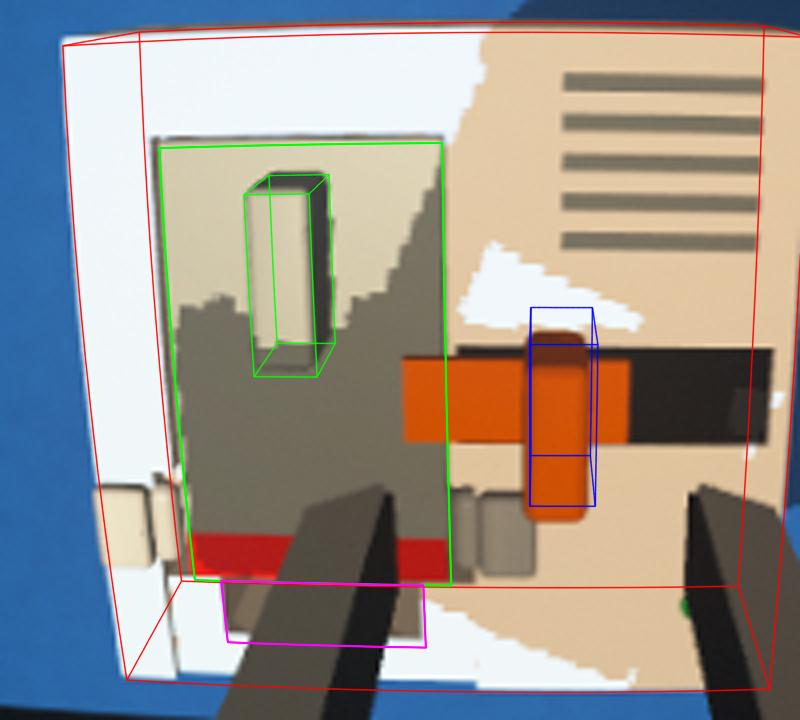

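```bash
python3 - <<'E'
from h import *
p,r,o=cur(); print(o["time_s"],p,o["joint_vel"].round(3))
Q=toolrot(CH[1].as_euler("xyz")[2]+np.pi/2)
rows,p,r=plan(p,r,[(ch(4.5,59,120),Q,3),(ch(4.5,59,68),Q,4)],44); show(rows); print(p)
E
```

```text
2.35 [ 0.4510577  -0.08640773  0.16908245] [ 0.058 -0.039  0.052  0.011  0.009  0.086]
[[[16.4,0.5,4.6,-0.001,-0,0,44],[16.3,0.5,4.6,-0.001,-0,0,44],[16.4,0.5,4.6,-0,-0,0,44],[13,-0,0,-0,-0,0,44],[13,-0,0,-0,-0,0,44],[13,-0,0,-0,-0,0,44],[13,-0,0,-0,-0,0,44]]]
[ 0.46446847 -0.08296496  0.06797756]
```

play_rows(deltas=[[[16,0.5,4.5,0,0,0,44],[16,0.5,4.5,0,0,0,44],[16,0.5,4.5,0,0,0,44],[13,0,0,0,0,0,44],[10,0,0,0,0,0,44],[0,0,0,0,0,0,44],[0,0,0,0,0,0,44]]])

```text
time_s: 3.05
ee_pos: [0.4635, -0.0803, 0.0989]
eef_rot: [-0.478, 1.571, -0.333]
force: [0.4, -0.7, 0.0]
grip_width: 0.0441
```

```bash
python3 o2.py
```

```text
3.05 [ 0.46351132 -0.08028048  0.09885455] [-0.004 -0.01  -0.009  0.     0.001 -0.001]
```

View pics/o1.png

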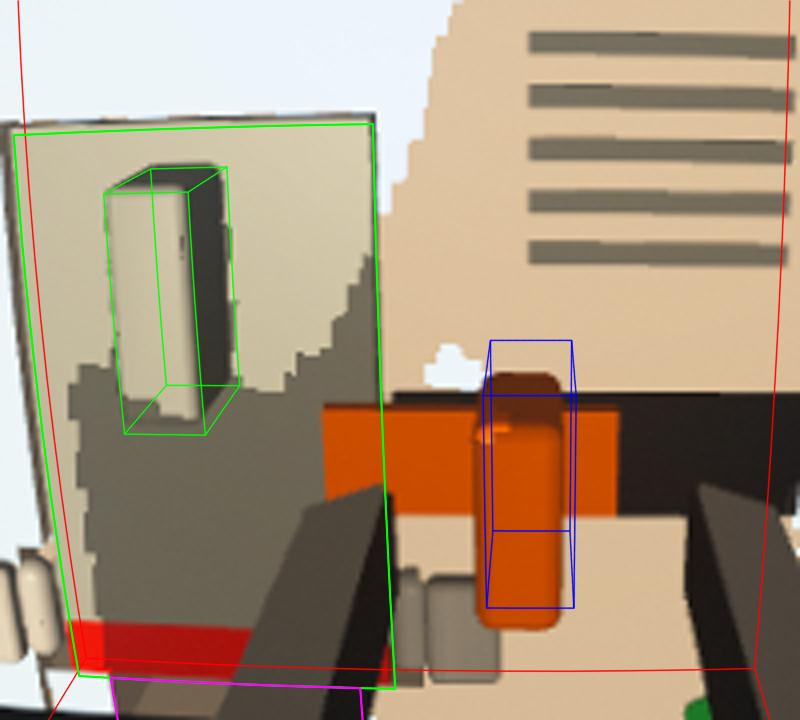

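play_rows(deltas=[[[10,-3.3,0.5,0,0,0,44],[11,0,0,0,0,0,44],[10,0,0,0,0,0,44],[0,0,0,0,0,0,10],[0,0,0,0,0,0,8],[0,0,0,0,0,0,8],[0,0,0,0,0,0,8]]], grip_force=15)

```text
time_s: 3.8
ee_pos: [0.4645, -0.0836, 0.0677]
eef_rot: [-0.369, 1.571, -0.223]
force: [0.4, -0.1, -0.0]
grip_width: 0.0155
```

play_rows(deltas=[[[0,0,0,0,0,0,8],[0,0,0,0,0,0,8],[0,4,0,0,0,0,8],[0,6,0,0,0,0,8],[0,6,0,0,0,0,8],[0,6,0,0,0,0,8],[0,4,0,0,0,0,8],[0,3,0,0,0,0,8],[0,2,0,0,0,0,8]]])

```text
time_s: 4.7
ee_pos: [0.4605, -0.0545, 0.0677]
eef_rot: [-1.328, 1.567, -1.181]
force: [3.7, -29.4, -0.5]
grip_width: 0.0145
```

play_rows(deltas=[[[0,-1.5,0,0,0,0,8],[0,0,0,0,0,0,8],[0,0,0,0,0,0,34],[0,0,0,0,0,0,34],[0,0,0,0,0,0,34]]])

```text
time_s: 5.2
ee_pos: [0.4598, -0.0541, 0.0671]
eef_rot: [2.576, 1.57, 2.721]
force: [-0.1, 0.6, 0.3]
grip_width: 0.0329
```

```bash
python3 - <<'E'
from h import *
p,r,o=cur(); print(o["time_s"],p,CH[1].inv().apply(p-CH[0]),o["force"],o["grip_width"])
E
python3 o2.py
```

```text
5.2 [ 0.45982458 -0.05413166  0.06714157] [0.00407473 0.08821139 0.06714157] [-0.0762045   0.64141666  0.31460182] 0.03287111531474264
5.2 [ 0.45982458 -0.05413166  0.06714157] [-0.002  0.    -0.002 -0.001 -0.     0.   ]
```

View pics/o1.png

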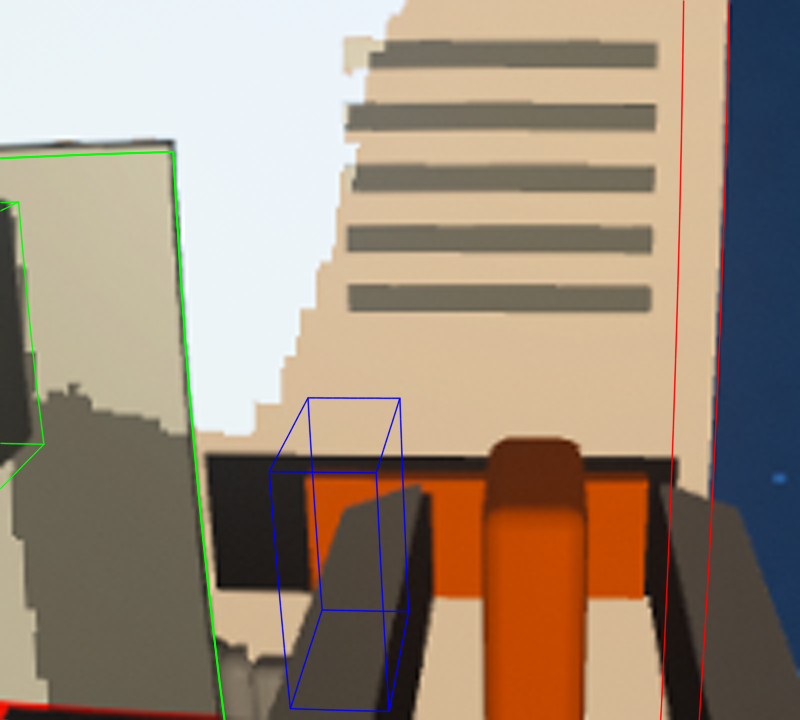

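```bash
python3 - <<'E'
from h import *
p,r,o=cur()
Q=toolrot(np.radians(93.68)); 
q=p.copy();q[2]=.125
rows,p,r=plan(p,r,[(q,r,3),(np.array([.4241,.0915,.125]),Q,6)],50); show(rows); print(p)
E
```

```text
[[[-19.3,0,-0,0,0,0,50],[-19.2,0,-0,0,0,0,50],[-19.3,0,-0,0,0,0,50],[0,24.9,-2.4,0.014,-0,-0,50],[0,24.9,-2.7,0.013,-0,-0,50],[0,24.8,-3.1,0.014,-0,-0,50],[0,24.8,-3.4,0.013,-0,-0,50],[0,24.7,-3.7,0.014,-0,-0,50],[0.1,24.6,-4.1,0.013,-0.001,-0,50]]]
[0.42412983 0.09145795 0.12499237]
```

play_rows(deltas=[[[-19,0,0,0,0,0,50],[-19,0,0,0,0,0,50],[-20,0,0,0,0,0,50],[0,25,-2.5,0.014,0,0,50],[0,25,-2.5,0.014,0,0,50],[0,25,-3,0.014,0,0,50],[0,25,-3.5,0.014,0,0,50],[0,25,-3.5,0.014,0,0,50],[0,23.5,-4,0.014,0,0,50],[0,0,0,0,0,0,50]]])

```text
time_s: 6.25
ee_pos: [0.4242, 0.0929, 0.1254]
eef_rot: [2.467, 1.57, 2.531]
force: [0.1, 0.3, -0.9]
grip_width: 0.05
```

play_rows(deltas=[[[0,0,0,0,0,0,50],[0,0,0,0,0,0,50]]])

```text
time_s: 6.45
ee_pos: [0.425, 0.0905, 0.1254]
eef_rot: [-2.454, 1.571, -2.393]
force: [-0.2, 0.6, 1.2]
grip_width: 0.0504
```

```bash
cat > o3.py <<'E'
from station import viewer
from ov import *
import pickle,sys
p,r,o=cur(); print(o["time_s"],p,o["joint_vel"].round(3),r.as_matrix().round(3).tolist())
c=viewer.camera("wrist"); pickle.dump(c,open("w2.pkl","wb"))
x0,y0,x1,y1=80,20,360,320; s=2
im=cv2.resize(c["img"][y0:y1,x0:x1,::-1],None,fx=s,fy=s,interpolation=cv2.INTER_CUBIC)
B=np.array([.4241,.0915,.006]),R.from_euler("z",np.radians(183.68))
draw(im,s,c,*B,box(-75,35,-10,10,0,24),(255,0,0),1,(x0,y0))
draw(im,s,c,*B,box(35,120,-8,8,10,14),(255,0,255),1,(x0,y0))
draw(im,s,c,np.array([.4354,.163,0]),R.identity(),box(-120,120,-115,115,0,6),(0,255,0),1,(x0,y0))
draw(im,s,c,*CH,box(-80,85,-55,115,0,60),(0,0,255),1,(x0,y0))
cv2.imwrite("pics/o3.png",im)
E
python3 o3.py
```

```text
6.45 [0.42502125 0.09052204 0.12539088] [-0.007 -0.001 -0.002 -0.    -0.     0.003] [[-0.0, -0.061, 0.998], [-0.0, 0.998, 0.061], [-1.0, -0.0, -0.0]]
```

View pics/o3.png

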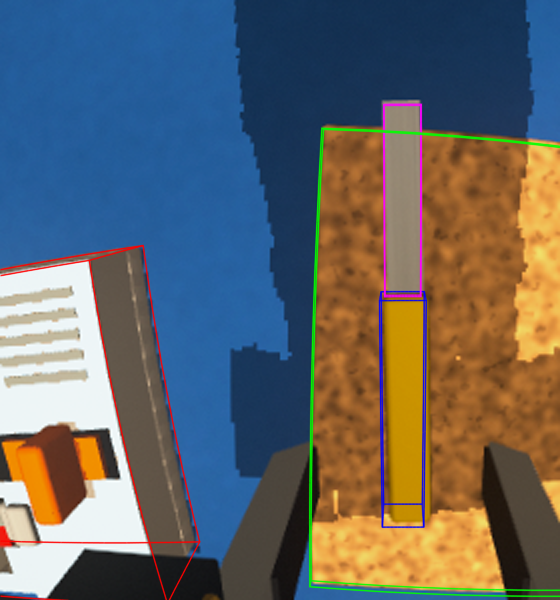

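play_rows(deltas=[[[25,0.5,0,0,0,0,50],[25,0,0,0,0,0,50],[25,0,0,0,0,0,50],[20,0,0,0,0,0,50],[13,0,0,0,0,0,50],[8,0,0,0,0,0,50],[0,0,0,0,0,0,14],[0,0,0,0,0,0,14],[0,0,0,0,0,0,14],[0,0,0,0,0,0,14]]], grip_force=50)

```text
time_s: 7.5
ee_pos: [0.4253, 0.0917, 0.01]
eef_rot: [0.146, 1.57, 0.207]
force: [-0.5, 1.8, 0.6]
grip_width: 0.0212
```

play_rows(deltas=[[[0,0,0,0,0,0,14],[0,0,0,0,0,0,14],[0,0,0,0,0,0,14],[0,0,0,0,0,0,14]]])

```text
time_s: 7.9
ee_pos: [0.4253, 0.0917, 0.01]
eef_rot: [0.105, 1.57, 0.166]
force: [-0.3, -0.8, 7.2]
grip_width: 0.0199
```

```bash
cat >> h.py <<'E'
TIP=np.array([-8,0,-121.])/1e3   # tip centre in tool frame
def prypose(xt,zt,adeg,y=0.,tip=None):
    """TCP pose with blade-tip centre at chime (xt,y,zt) mm, tilt a"""
    tip=TIP if tip is None else tip
    a=np.radians(adeg); z=np.array([np.cos(a),0,np.sin(a)]); yy=np.array([0,1.,0]); x=np.cross(yy,z)
    Q=CH[1]*R.from_matrix(np.c_[x,yy,z])
    return ch(xt,y,zt)-Q.apply(tip),Q
E
python3 - <<'E'
from h import *
p,r,o=cur()
q=p.copy();q[2]=.2
P,Q=prypose(95,95,40); print(P)
rows,p,r=plan(p,r,[(q,r,6),(P,Q,13)],14); show(rows); print(p)
E
```

```text
[ 0.65939051 -0.11400343  0.16664895]
[[[-31.7,0,0,0,0,0,14],[-31.7,0,0,0,0,0,14],[-31.6,0,0.1,0,0,0,14],[-31.7,0,0,0,0,0,14],[-31.6,0,0.1,0,0,0,14],[-31.7,0,0,0,0,0,14],[2.6,-16.9,17,-0.006,-0.054,0.002,14],[3.5,-17,16.7,-0.006,-0.054,0.002,14],[4.3,-17.1,16.4,-0.006,-0.054,0.002,14],[5.2,-17.2,16.1,-0.006,-0.053,0.002,14]]]
[[[6,-17.3,15.7,-0.006,-0.054,0.002,14],[6.8,-17.4,15.2,-0.006,-0.053,0.002,14],[7.5,-17.5,14.7,-0.006,-0.054,0.003,14],[8.3,-17.7,14.2,-0.006,-0.053,0.002,14],[8.9,-17.8,13.7,-0.006,-0.054,0.003,14],[9.6,-17.8,13,-0.007,-0.053,0.003,14],[10.3,-18,12.4,-0.007,-0.054,0.002,14],[10.8,-18.1,11.7,-0.006,-0.053,0.002,14],[11.5,-18.1,11,-0.006,-0.054,0.003,14]]]
[ 0.65938503 -0.11396145  0.16659897]
```

play_rows(deltas=[[[-15,0,0,0,0,0,14],[-30,0,0,0,0,0,14],[-40,0,0,0,0,0,14],[-40,0,0,0,0,0,14],[-40,0,0,0,0,0,14],[-25,0,0,0,0,0,14],[2.5,-17,17,-0.006,-0.054,0.002,14],[3.5,-17,17,-0.006,-0.054,0.002,14],[4.5,-17,16.5,-0.006,-0.054,0.002,14],[5,-17,16,-0.006,-0.054,0.002,14]]], grip_force=60)

```text
time_s: 8.9
ee_pos: [0.4976, 0.0279, 0.1892]
eef_rot: [0.023, 1.352, 0.109]
force: [0.2, 0.0, -1.0]
grip_width: 0.0192
```

play_rows(deltas=[[[6,-17.5,15.5,-0.006,-0.054,0.002,14],[7,-17.5,15,-0.006,-0.053,0.002,14],[7.5,-17.5,14.5,-0.006,-0.054,0.003,14],[8.5,-17.5,14,-0.006,-0.053,0.002,14],[9,-18,13.5,-0.006,-0.053,0.003,14],[9.5,-18,13,-0.007,-0.053,0.003,14],[10.5,-18,12.5,-0.007,-0.053,0.002,14],[11,-18,11.5,-0.006,-0.053,0.002,14],[11.5,-18,11,-0.006,-0.054,0.003,14],[0,0,0,0,0,0,14]]])

```text
time_s: 9.9
ee_pos: [0.6586, -0.1157, 0.1633]
eef_rot: [0.007, 0.875, 0.145]
force: [-0.4, 0.8, -2.1]
grip_width: 0.0197
```

play_rows(deltas=[[[0,0,0,0,0,0,14],[0,0,0,0,0,0,14]]])

```text
time_s: 10.1
ee_pos: [0.6583, -0.1135, 0.1652]
eef_rot: [-0.002, 0.875, 0.146]
force: [-0.2, -0.1, -0.6]
grip_width: 0.0192
```

```bash
cat > o4.py <<'E'
from station import viewer
from ov import *
import pickle,sys
n=sys.argv[1]
p,r,o=cur(); print(o["time_s"],p,o["joint_vel"].round(3),o["qpos"].round(2),o["force"].round(1))
t=CH[1].inv().apply(p+r.apply(TIP)-CH[0])*1e3; A=(CH[1].inv()*r).as_matrix(); print("tip chime",t.round(1),"tilt",np.degrees(np.arctan2(A[2,2],A[0,2])).round(2),"A",A.round(3).tolist())
C={}
for cn in("side","scene","wrist"):
    c=viewer.camera(cn); C[cn]=c
    x0,y0,x1,y1=dict(side=(200,180,340,310),scene=(165,145,325,265),wrist=(80,0,480,300))[cn]; s=dict(side=5,scene=5,wrist=2)[cn]
    f=cn=="wrist"
    im=cv2.resize(c["img"][y0:y1,x0:x1,::-1],None,fx=s,fy=s,interpolation=cv2.INTER_CUBIC)
    # bar in tool frame: bar x=-tool z, bar y=-tool y, bar z=-tool x ; 
    Rb=r*R.from_matrix(np.array([[0,0,-1],[0,-1,0],[-1,0,0.]]))
    pb=p+r.apply(TIP)-Rb.apply(np.array([.12,0,.012]))
    draw(im,s,c,pb,Rb,box(-75,35,-10,10,0,24),(255,0,0),f,(x0,y0))
    draw(im,s,c,pb,Rb,box(35,120,-8,8,10,14),(255,0,255),f,(x0,y0))
    draw(im,s,c,*CH,box(-80,85,-55,115,60,60),(0,0,255),f,(x0,y0))
    draw(im,s,c,*CH,box(55,73,-26,26,58,58),(0,255,0),f,(x0,y0))
    cv2.imwrite(f"pics/{cn}_{n}.png",im)
pickle.dump((C,p,r.as_quat()),open(f"c_{n}.pkl","wb"))
E
python3 o4.py a
```

```text
10.1 [ 0.65827562 -0.11351833  0.16519924] [ 0.003 -0.004  0.     0.009 -0.004 -0.   ] [-0.35  0.32  1.76  0.65  0.53 -2.55] [-0.2 -0.1 -0.6]
tip chime [93.8  0.3 93.8] tilt 39.86 A [[0.641, -0.002, 0.768], [0.0, 1.0, 0.003], [-0.768, -0.001, 0.641]]
```

View pics/side_a.png

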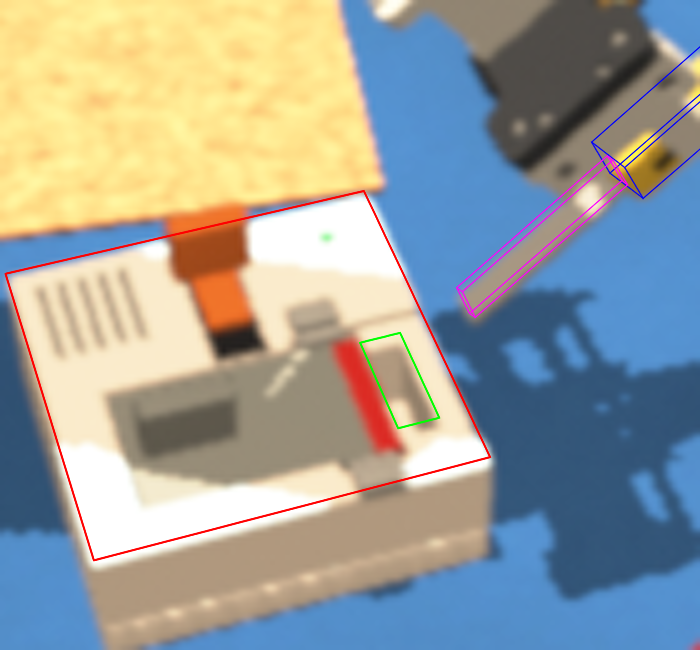

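View pics/scene_a.png

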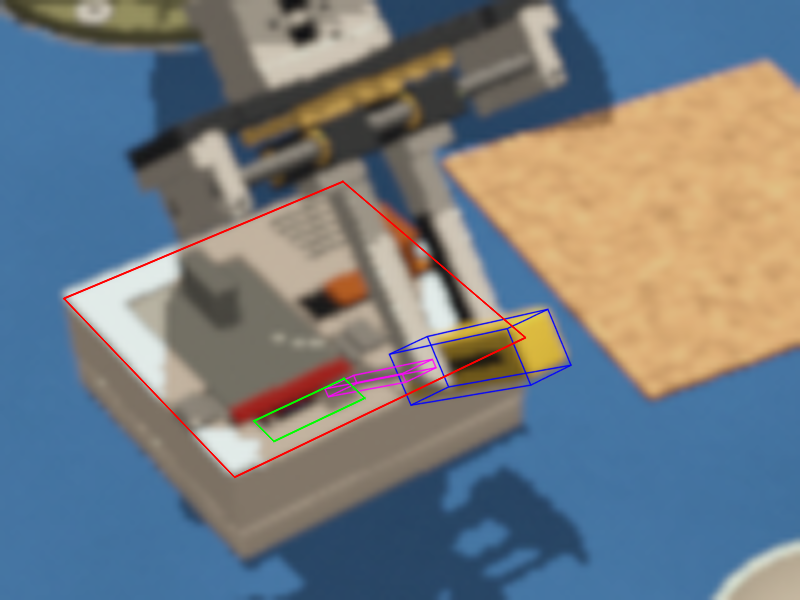

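View pics/wrist_a.png

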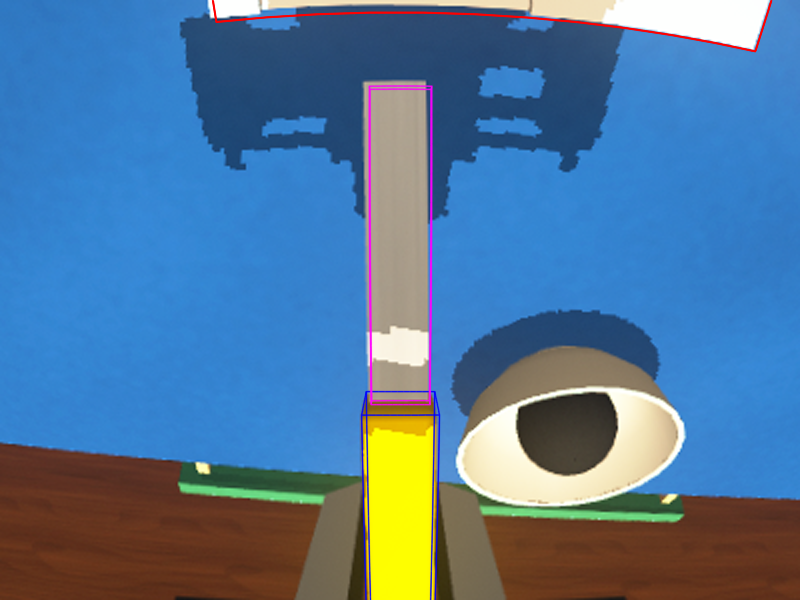

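```bash
python3 - <<'E'
from h import *
p,r,o=cur()
P,Q=prypose(90,74,34)
rows,p,r=plan(p,r,[(P,Q,4)],14); show(rows); print(p)
E
```

```text
[[[6.3,-0.1,-4.3,0,0.026,-0,14],[6.4,-0.1,-4.2,0.001,0.026,-0,14],[6.5,-0.2,-4,0,0.026,-0,14],[6.5,-0.2,-3.9,0.001,0.025,-0,14]]]
[ 0.6612895  -0.11377094  0.13504086]
```

play_rows(deltas=[[[6.5,0,-4.5,0,0.026,0,14],[6.5,0,-4,0,0.026,0,14],[6.5,0,-4,0,0.026,0,14],[6.5,0,-4,0,0.026,0,14],[0,0,0,0,0,0,14],[0,0,0,0,0,0,14]]])

```text
time_s: 10.85
ee_pos: [0.6614, -0.1134, 0.1345]
eef_rot: [-0.0, 0.978, 0.146]
force: [-0.1, -0.4, -0.2]
grip_width: 0.0196
```

```bash
cat > st.py <<'E'
from h import *
p,r,o=cur(); print(o["time_s"],p.round(4),"q",o["qpos"].round(3),"F",o["force"].round(1),"M",o["moment"].round(2),o["grip_width"].round(4))
t=CH[1].inv().apply(p+r.apply(TIP)-CH[0])*1e3; A=(CH[1].inv()*r).as_matrix(); print("tip chime",t.round(1),"tilt",np.degrees(np.arctan2(A[2,2],A[0,2])).round(2),"yaw err",A[0,1].round(4),A[2,1].round(4))
a=np.arctan2(A[2,2],A[0,2]); zc=lambda x:t[2]+(x-t[0])*np.tan(a)
print("under@73",round(zc(73)-2/np.cos(a),2),"(rim 56)  top@55",round(zc(55)+2/np.cos(a),2),"(lip 53)")
E
python3 st.py
```

```text
Traceback (most recent call last):
  File "st.py", line 2, in <module>
    p,r,o=cur(); print(o["time_s"],p.round(4),"q",o["qpos"].round(3),"F",o["force"].round(1),"M",o["moment"].round(2),o["grip_width"].round(4))
                                                                                                                      ^^^^^^^^^^^^^^^^^^^^^
AttributeError: 'float' object has no attribute 'round'
```

```bash
sed -i 's/o\["grip_width"\].round(4)/round(o["grip_width"],4)/' st.py; python3 st.py
```

```text
10.85 [ 0.6614 -0.1134  0.1345] q [-0.328  0.383  1.702  0.491  0.572 -2.395] F [-0.1 -0.4 -0.2] M [0.02 0.38 0.05] 0.0196
tip chime [90.1  0.2 73.5] tilt 33.98 yaw err -0.0005 -0.0
under@73 59.57 (rim 56)  top@55 52.26 (lip 53)
```

play_rows(deltas=[[[1.5,0,-6,0,0,0,14],[0,0,-7,0,0,0,14],[0,0,-7,0,0,0,14],[0,0,-6,0,0,0,14],[0,0,0,0,0,0,14]]])

```text
time_s: 11.35
ee_pos: [0.64, -0.1169, 0.1178]
eef_rot: [0.001, 0.979, 0.146]
force: [-0.2, 0.1, -1.4]
grip_width: 0.0193
```

```bash
python3 st.py; python3 o4.py b
```

```text
11.35 [ 0.64   -0.1169  0.1178] q [-0.348  0.369  1.768  0.543  0.536 -2.468] F [-0.2  0.1 -1.4] M [-0.    0.39 -0.04] 0.0193
tip chime [68.4  0.1 57. ] tilt 33.89 yaw err 0.0008 0.0007
under@73 57.69 (rim 56)  top@55 50.42 (lip 53)
11.35 [ 0.64004314 -0.1168947   0.11782694] [ 0.007  0.003 -0.029 -0.016  0.01   0.025] [-0.35  0.37  1.77  0.54  0.54 -2.47] [-0.2  0.1 -1.4]
tip chime [68.4  0.1 57. ] tilt 33.89 A [[0.558, 0.001, 0.83], [0.0, 1.0, -0.001], [-0.83, 0.001, 0.558]]
```

View pics/side_b.png

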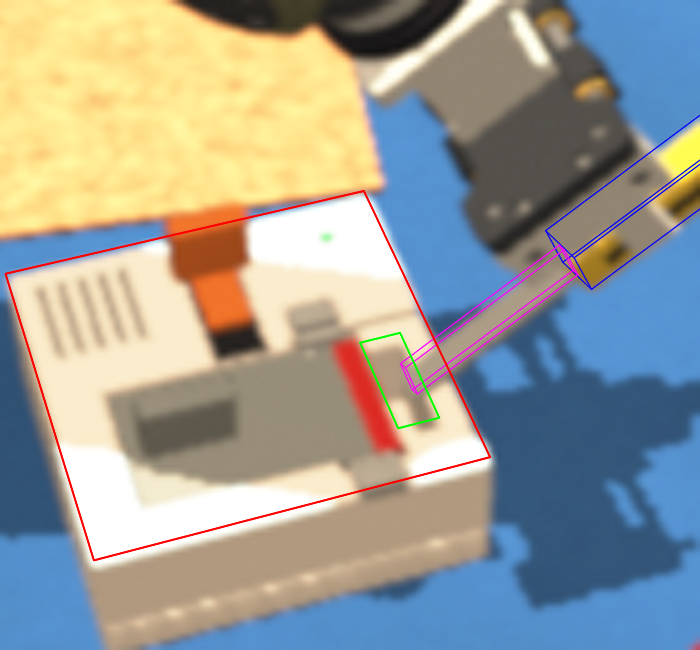

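View pics/wrist_b.png

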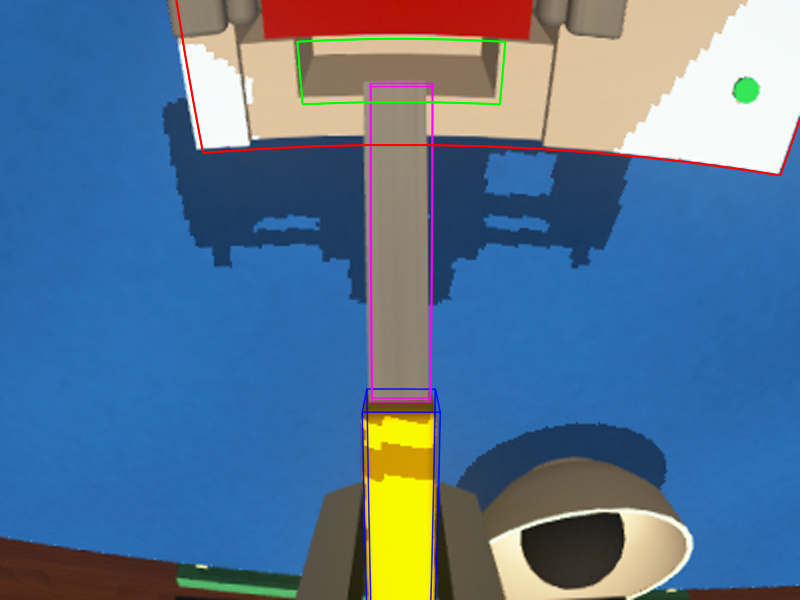

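```bash
python3 - <<'E'
from h import *
p,r,o=cur()
W=[prypose(62,53.1,31)+(3,),prypose(48.5,45,31)+(4,)]
rows,p,r=plan(p,r,W,14); show(rows); print(p)
E
```

```text
[[[2,0.1,-3.1,-0,0.017,0,14],[2,0,-3.1,-0,0.017,0,14],[2.1,0.1,-3,-0,0.018,0,14],[0,-0,-3.9,-0,-0,0,14],[0,-0,-4,-0,-0,0,14],[0,-0,-3.9,-0,-0,0,14],[0,-0,-4,-0,-0,0,14]]]
[ 0.62324864 -0.11927857  0.1004457 ]
```

play_rows(deltas=[[[2,0,-3,0,0.017,0,14],[2,0,-3,0,0.017,0,14],[2,0,-3,0,0.018,0,14],[0,0,-4,0,0,0,14],[0,0,-4,0,0,0,14],[0,0,-4,0,0,0,14],[0,0,-4,0,0,0,14],[0,0,0,0,0,0,14],[0,0,0,0,0,0,14]]])

```text
time_s: 12.4
ee_pos: [0.6231, -0.1194, 0.1004]
eef_rot: [0.0, 1.03, 0.145]
force: [1.2, 0.5, -2.0]
grip_width: 0.0195
```

```bash
python3 st.py; python3 o4.py c
```

```text
12.4 [ 0.6231 -0.1194  0.1004] q [-0.353  0.374  1.788  0.492  0.548 -2.435] F [ 1.2  0.5 -2. ] M [-0.05  0.4   0.01] 0.0195
tip chime [48.2 -0.  45. ] tilt 30.97 yaw err 0.0005 0.0002
under@73 57.54 (rim 56)  top@55 51.4 (lip 53)
12.4 [ 0.62306061 -0.1194485   0.10042077] [ 0.002  0.001 -0.006 -0.002 -0.001  0.001] [-0.35  0.37  1.79  0.49  0.55 -2.44] [ 1.2  0.5 -2. ]
tip chime [48.2 -0.  45. ] tilt 30.97 A [[0.515, 0.001, 0.857], [-0.0, 1.0, -0.001], [-0.857, 0.0, 0.515]]
```

View pics/side_c.png

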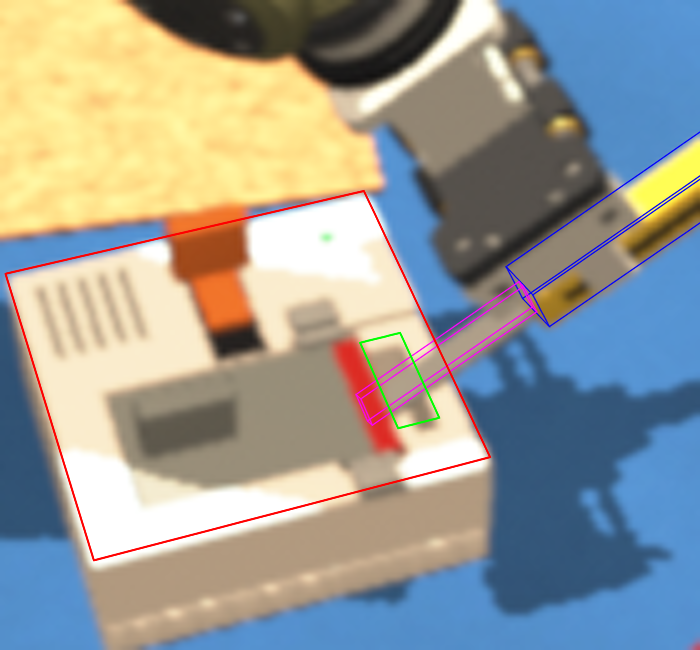

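View pics/wrist_c.png

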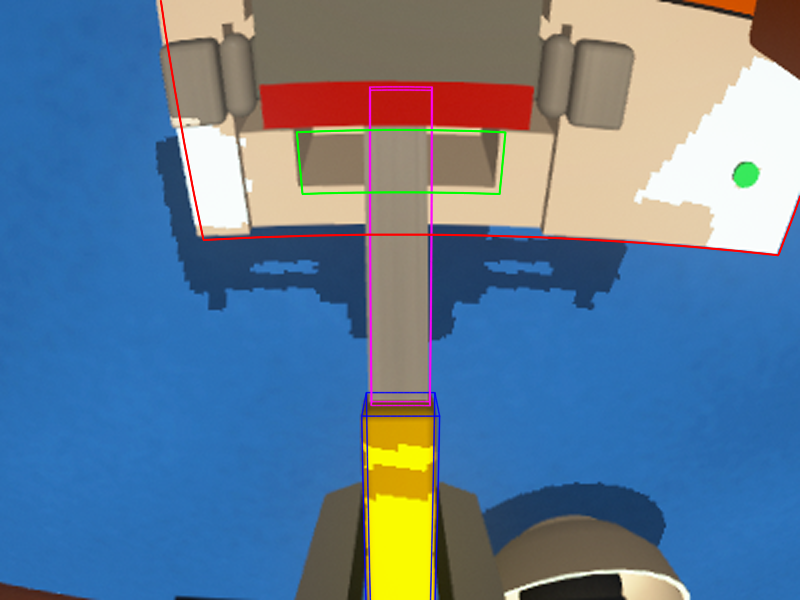

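```bash
cat > lev.py <<'E'
from h import *
import sys
b=float(sys.argv[1]); xt=float(sys.argv[2]); L=[tuple(map(float,s.split(":"))) for s in sys.argv[3:]]
p,r,o=cur()
W=[]
for a,n in L:
    t=np.radians(a); W.append(prypose(xt,b+2/np.cos(t)-(73-xt)*np.tan(t),a)+(int(n),))
rows,p,r=plan(p,r,W,14); show(rows); print(p)
E
python3 lev.py 55.3 48 26:3 20:3 14:3
```

```text
[[[3.3,0,-0.4,-0,0.029,0,14],[3.4,0,-0.3,-0,0.029,0,14],[3.3,0.1,-0.3,-0,0.029,0,14],[3.3,-0,-0.1,-0,0.035,-0,14],[3.3,-0,0.1,-0,0.035,-0,14],[3.3,-0,0.2,-0,0.035,-0,14],[3.3,-0,-0.2,-0,0.035,-0,14],[3.4,-0,-0.1,-0,0.035,-0,14],[3.3,-0,0.1,-0,0.034,-0,14]]]
[ 0.63416155 -0.11766069  0.07264464]
```

play_rows(deltas=[[[3.5,0,-0.4,0,0.029,0,14],[3.5,0,-0.3,0,0.029,0,14],[3.5,0,-0.3,0,0.029,0,14],[3.5,0,0,0,0.035,0,14],[3.5,0,0,0,0.035,0,14],[3,0,0.2,0,0.035,0,14],[0,0,0,0,0,0,14]]])

```text
time_s: 13.25
ee_pos: [0.6316, -0.118, 0.0815]
eef_rot: [0.001, 1.224, 0.147]
force: [-4.6, -0.7, 3.3]
grip_width: 0.02
```

```bash
python3 st.py; python3 lev.py 55.3 48 14:3 8:3 2:3 -4:3
```

```text
13.25 [ 0.6316 -0.118   0.0815] q [-0.304  0.468  1.639  0.224  0.732 -2.165] F [-4.6 -0.7  3.3] M [-0.18  1.09 -0.02] 0.02
tip chime [48.3  0.1 47.8] tilt 19.89 yaw err -0.0003 0.0003
under@73 54.64 (rim 56)  top@55 52.38 (lip 53)
[[[3.1,-0,-0.2,0,0.034,-0,14],[3,-0,-0.1,0,0.034,-0,14],[3.1,-0.1,-0,0,0.035,-0,14],[3.3,0,-0.3,0,0.035,-0,14],[3.4,0,-0.2,0,0.035,-0,14],[3.3,0,-0,0,0.035,-0,14],[3.3,0,-0.4,0,0.035,-0,14],[3.4,0,-0.3,0,0.035,-0,14],[3.3,0,-0.1,0,0.034,-0,14],[3.3,0,-0.5,0,0.035,-0,14]]]
[[[3.4,0,-0.3,0,0.035,-0,14],[3.4,0,-0.2,0,0.035,-0,14]]]
[ 0.63500982 -0.11759601  0.04259336]
```

play_rows(deltas=[[[3,0,-0.2,0,0.035,0,14],[3,0,-0.1,0,0.035,0,14],[3,0,0,0,0.035,0,14],[3.5,0,-0.3,0,0.035,0,14],[3.5,0,-0.2,0,0.035,0,14],[3.5,0,0,0,0.035,0,14],[0,0,0,0,0,0,14]]])

```text
time_s: 13.95
ee_pos: [0.6355, -0.1174, 0.0621]
eef_rot: [0.006, 1.433, 0.152]
force: [-5.0, -1.1, 2.7]
grip_width: 0.0198
```

```bash
python3 st.py; python3 o4.py d;python3 lev.py 55.3 48 2:3 -4:3
```

```text
13.95 [ 0.6355 -0.1174  0.0621] q [-0.262  0.583  1.473  0.068  0.96  -2.014] F [-5.  -1.1  2.7] M [-0.17  1.31 -0.04] 0.0198
tip chime [47.8  0.1 53.4] tilt 7.89 yaw err -0.0002 0.0008
under@73 54.92 (rim 56)  top@55 56.46 (lip 53)
13.95 [ 0.63553839 -0.11736141  0.06213134] [-0.006 -0.023  0.029  0.021 -0.039 -0.019] [-0.26  0.58  1.47  0.07  0.96 -2.01] [-5.  -1.1  2.7]
tip chime [47.8  0.1 53.4] tilt 7.89 A [[0.137, -0.0, 0.991], [0.001, 1.0, 0.0], [-0.991, 0.001, 0.137]]
[[[3.3,-0,-0.3,-0,0.035,-0,14],[3.4,-0,-0.1,-0,0.035,-0,14],[3.3,-0,-0.1,-0,0.035,-0.001,14],[3.3,-0,-0.5,-0,0.035,0,14],[3.4,-0,-0.3,-0,0.035,0,14],[3.3,-0,-0.2,-0,0.034,0,14]]]
[ 0.63499863 -0.11755774  0.04265611]
```

View pics/side_d.png

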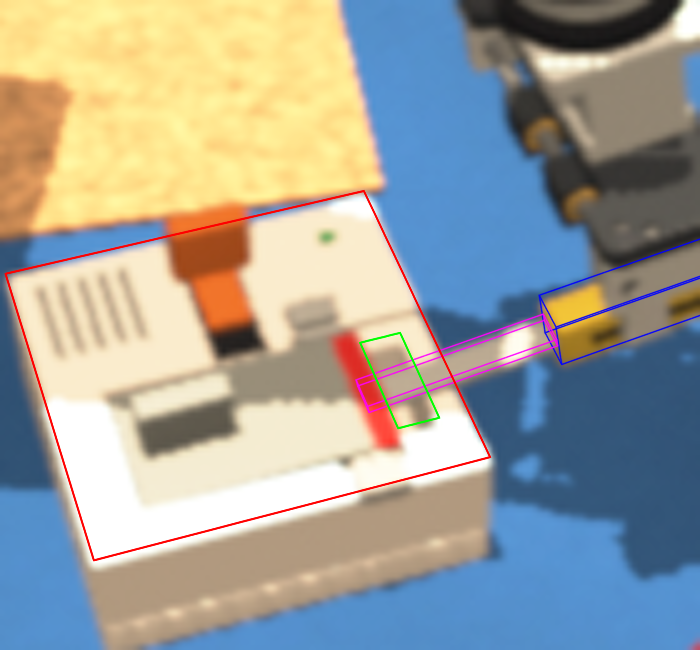

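View pics/wrist_d.png

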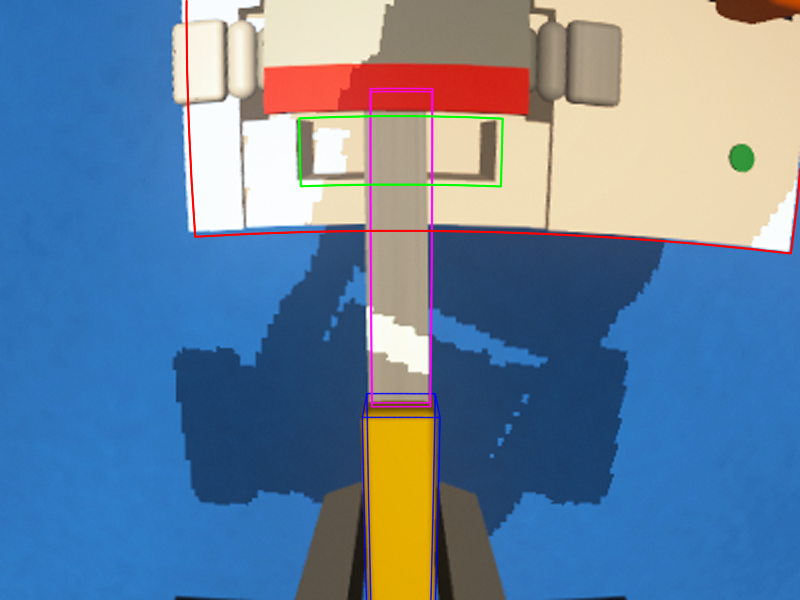

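Levering is under way, with forces low. Continuing the lever stroke.

play_rows(deltas=[[[3.5,0,-0.3,0,0.035,0,14],[3.5,0,0,0,0.035,0,14],[3.5,0,0,0,0.035,0,14],[3.5,0,-0.4,0,0.035,0,14],[3.5,0,-0.3,0,0.035,0,14],[3,0,-0.2,0,0.035,0,14],[0,0,0,0,0,0,14]]])

```text
time_s: 14.8
ee_pos: [0.6358, -0.1175, 0.0423]
eef_rot: [3.138, 1.5, -3.0]
force: [-3.3, -1.8, 7.0]
grip_width: 0.0199
```

```bash
python3 st.py; python3 o4.py e;python3 lev.py 55.3 48 -8:2 -12:2 -16:2
```

```text
14.8 [ 0.6358 -0.1175  0.0423] q [-0.229  0.713  1.303 -0.028  1.192 -1.934] F [-3.3 -1.8  7. ] M [-0.26  1.32  0.08] 0.0199
tip chime [48.9 -0.1 58.9] tilt -4.08 yaw err -0.0001 0.0003
under@73 55.17 (rim 56)  top@55 60.46 (lip 53)
14.8 [ 0.63580501 -0.11751502  0.04231284] [-0.007 -0.021  0.024  0.013 -0.033 -0.012] [-0.23  0.71  1.3  -0.03  1.19 -1.93] [-3.3 -1.8  7. ]
tip chime [48.9 -0.1 58.9] tilt -4.08 A [[-0.071, -0.0, 0.997], [0.0, 1.0, 0.0], [-0.997, 0.0, -0.071]]
[[[3.4,0.1,-0.9,-0,0.035,-0,14],[3.4,0.1,-0.8,-0,0.035,-0,14],[3.3,-0,-0.6,-0,0.035,-0,14],[3.4,-0,-0.4,-0,0.035,-0,14],[3.3,-0,-0.6,-0,0.035,-0,14],[3.3,-0.1,-0.5,-0,0.035,-0,14]]]
[ 0.62901177 -0.11851173  0.02347169]
```

View pics/side_e.png

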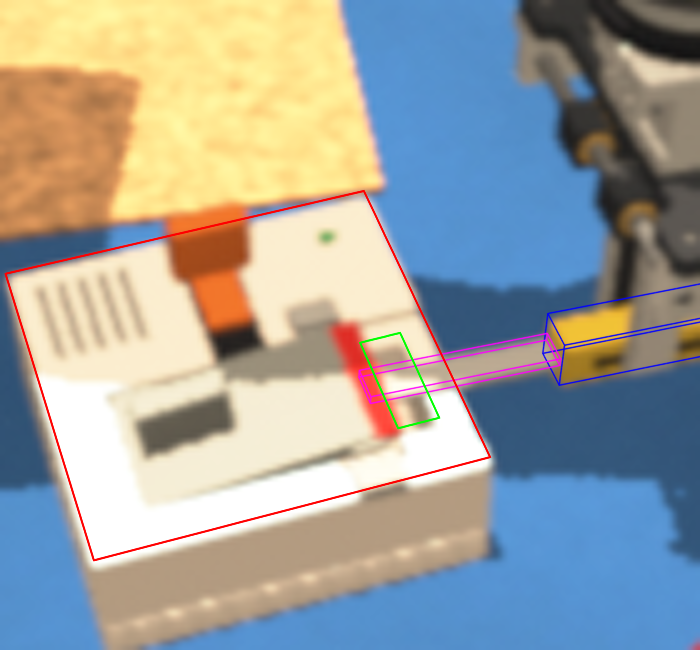

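View pics/wrist_e.png

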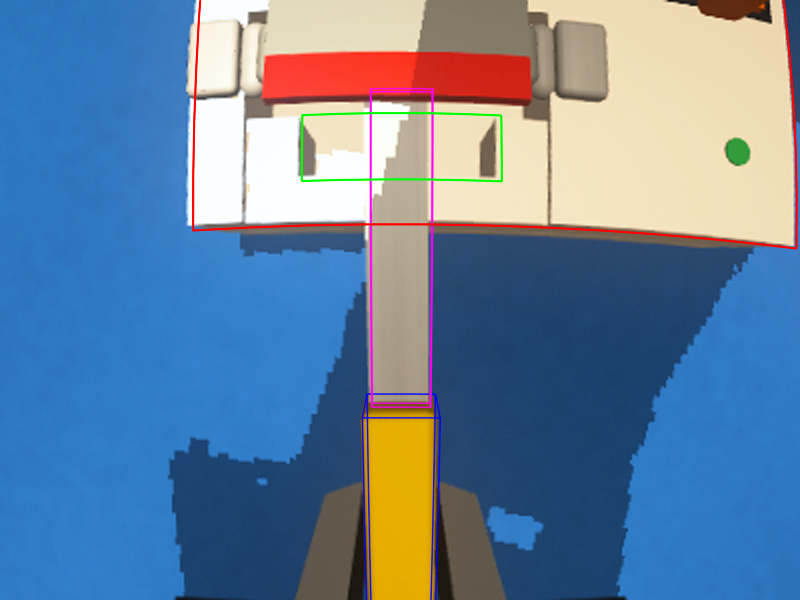

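play_rows(deltas=[[[3.5,0,-0.9,0,0.035,0,14],[3.5,0,-0.8,0,0.035,0,14],[3.5,0,-0.6,0,0.035,0,14],[3.5,0,-0.5,0,0.035,0,14],[0,0,0,0,0,0,14]]])

```text
time_s: 15.45
ee_pos: [0.6323, -0.1181, 0.0292]
eef_rot: [-3.141, 1.363, -2.994]
force: [3.9, -0.7, 5.7]
grip_width: 0.0198
```

```bash
python3 st.py; python3 o4.py f;python3 lev.py 55.3 47.5 -16:2 -20:2
```

```text
15.45 [ 0.6323 -0.1181  0.0292] q [-0.211  0.802  1.195 -0.075  1.341 -1.904] F [ 3.9 -0.7  5.7] M [-0.19  0.14  0.14] 0.0198
tip chime [48.7 -0.2 62. ] tilt -11.93 yaw err -0.0005 -0.0002
under@73 54.84 (rim 56)  top@55 62.73 (lip 53)
15.45 [ 0.63234679 -0.11810982  0.02916368] [-0.004 -0.018  0.022  0.01  -0.03  -0.004] [-0.21  0.8   1.19 -0.07  1.34 -1.9 ] [ 3.9 -0.7  5.7]
tip chime [48.7 -0.2 62. ] tilt -11.93 A [[-0.207, -0.0, 0.978], [-0.0, 1.0, 0.0], [-0.978, -0.0, -0.207]]
[[[3.3,0.1,-1.3,0,0.036,0,14],[3.4,0.1,-1.2,0,0.037,0,14],[3.2,-0,-0.7,0,0.035,0,14],[3.3,-0,-0.6,0,0.035,0,14]]]
[ 0.62538007 -0.11899087  0.01777947]
```

View pics/side_f.png

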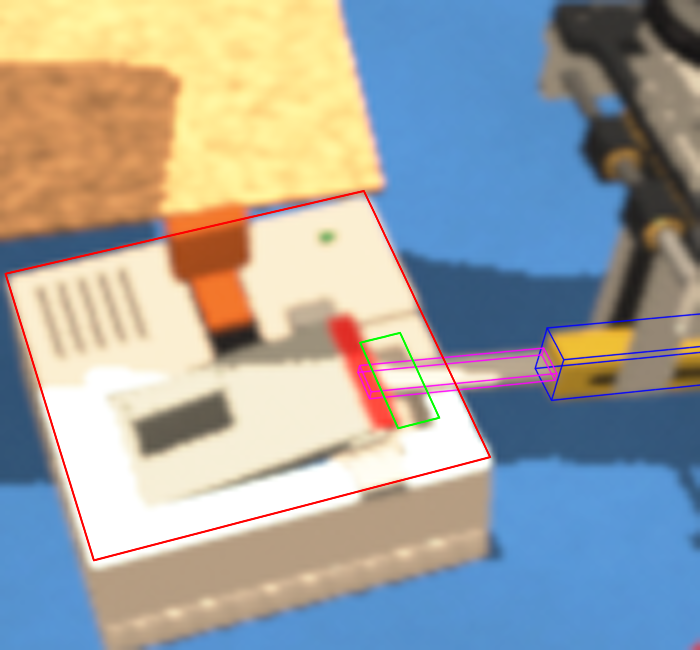

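View pics/wrist_f.png

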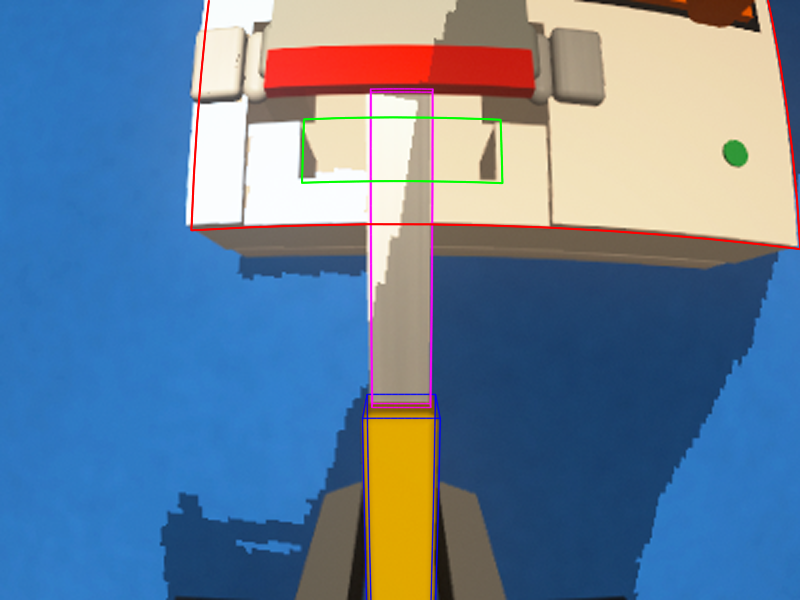

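play_rows(deltas=[[[-0.5,0,4,0,0,0,14],[-1,0,6,0,0,0,14],[-2,0,10,0,0,0,14],[-3,0,14,0,0,0,14],[-3,0,14,0,0,0,14],[-20,0,5,0,-0.07,0,14],[-30,0,0,0,-0.07,0,14],[-30,0,0,0,-0.07,0,14],[-20,0,0,0,0,0,14],[0,0,0,0,0,0,14]]])

```text
time_s: 16.6
ee_pos: [0.6963, -0.109, 0.1293]
eef_rot: [-0.281, 1.566, -0.136]
force: [0.5, 0.4, -0.9]
grip_width: 0.0193
```

```bash
python3 st.py; sleep 0; python3 o4.py g
```

```text
16.6 [ 0.6963 -0.109   0.1293] q [-0.207  0.71   1.094  0.     1.333 -1.924] F [ 0.5  0.4 -0.9] M [0.07 0.02 0.01] 0.0193
tip chime [109.   -0.4 136.7] tilt 0.27 yaw err 0.0004 -0.0013
under@73 134.57 (rim 56)  top@55 138.48 (lip 53)
16.6 [ 0.69626507 -0.10904645  0.12929282] [ 0.003  0.061  0.038 -0.007 -0.031  0.002] [-0.21  0.71  1.09  0.    1.33 -1.92] [ 0.5  0.4 -0.9]
tip chime [109.   -0.4 136.7] tilt 0.27 A [[0.005, 0.0, 1.0], [-0.001, 1.0, -0.0], [-1.0, -0.001, 0.005]]
```

View pics/side_g.png

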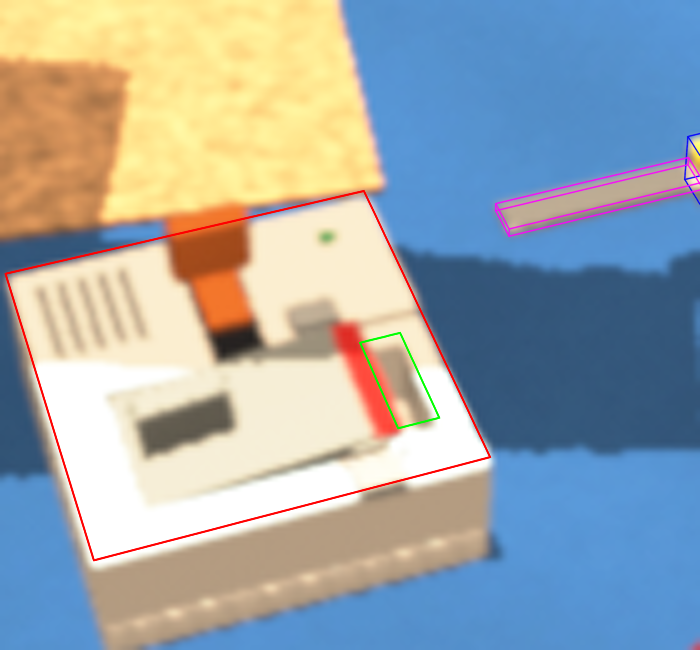

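View pics/scene_g.png

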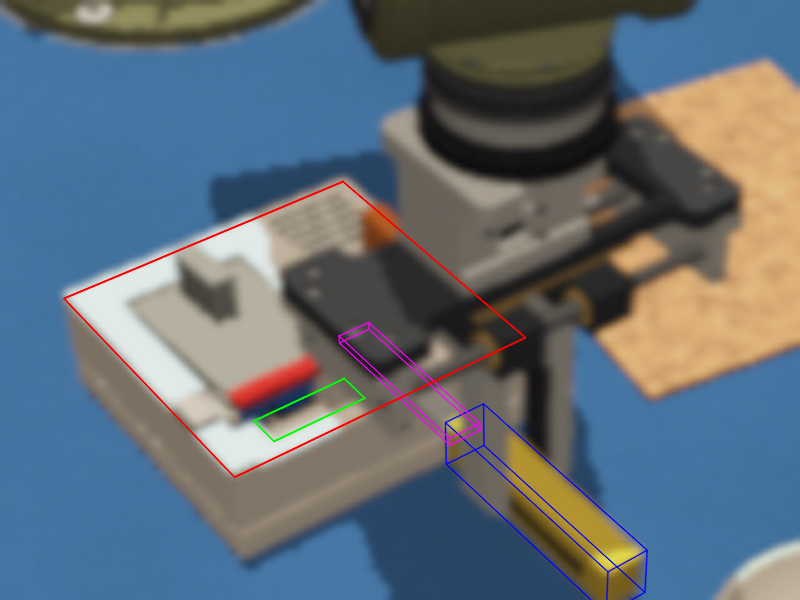

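View pics/wrist_g.png

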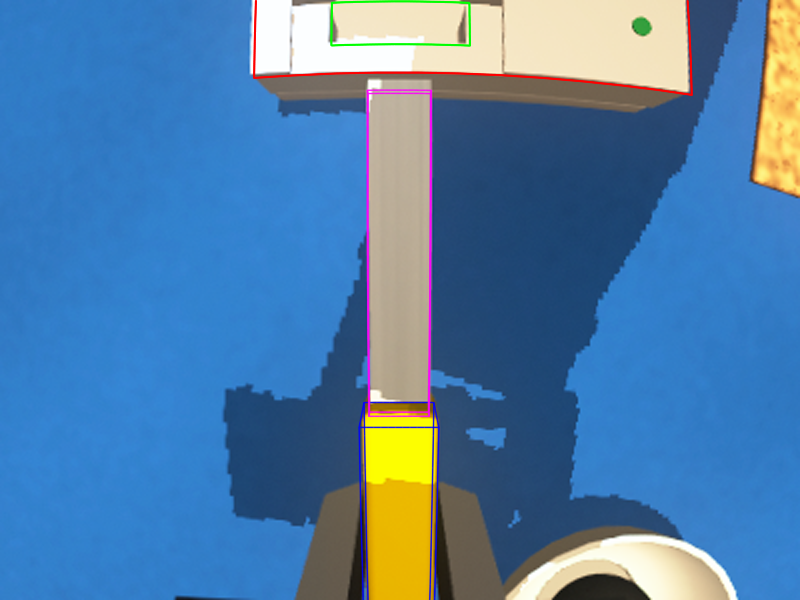

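```bash
python3 - <<'E'
from h import *
import pickle
for n in "cfg":
    C,p,q=pickle.load(open(f"c_{n}.pkl","rb")); c=C["side"]
    crop(c,255,235,305,285,10,f"lip_{n}.png")
for z in (53,58,65,70): print(z,((proj(C["side"],[ch(55,-26,z),ch(55,26,z)])-(255,235)+.5)*10).round(0).tolist())
a=cv2.imread("pics/lip_c.png");b=cv2.imread("pics/lip_g.png"); cv2.imwrite("pics/lips.png",cv2.resize(np.hstack([a,b]),(800,400)))
E
```

```text
53 [[246.0, 323.0], [171.0, 152.0]]
58 [[246.0, 307.0], [170.0, 135.0]]
65 [[246.0, 283.0], [170.0, 112.0]]
70 [[245.0, 267.0], [169.0, 96.0]]
```

View pics/lips.png

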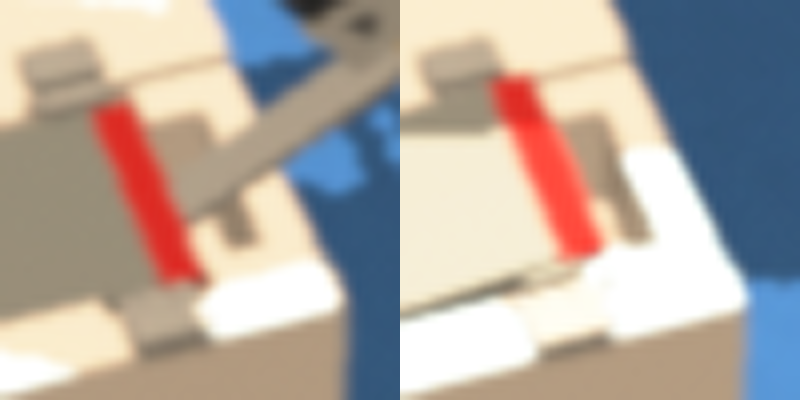

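```bash
python3 - <<'E'
from h import *
p,r,o=cur()
Q=toolrot(np.pi/2)
rows,p,r=plan(p,r,[(np.array([.46,.085,.145]),Q,9),(np.array([.46,.085,.03]),Q,5)],14); show(rows); print(p)
E
```

```text
[[[-2.2,25.1,-22.7,0.016,-0,-0,14],[-2.2,24.7,-23.1,0.016,-0,-0,14],[-2.3,24.3,-23.5,0.016,-0,-0,14],[-2.2,23.9,-23.8,0.016,-0.001,-0,14],[-2.3,23.6,-24.2,0.016,-0,-0,14],[-2.3,23.2,-24.6,0.016,-0.001,-0,14],[-2.3,22.8,-25,0.017,-0,-0,14],[-2.3,22.3,-25.3,0.016,-0.001,-0,14],[-2.3,21.9,-25.7,0.017,-0,-0.001,14],[23,0,0,-0,-0,0,14]]]
[[[23,0,0,-0,-0,0,14],[23,0,0,-0,-0,0,14],[23,0,0,-0,-0,0,14],[23,0,0.1,-0,-0,0,14]]]
[0.46002211 0.08495094 0.02998158]
```

play_rows(deltas=[[[-2,25,-22.5,0.016,0,0,14],[-2,24.5,-23,0.016,0,0,14],[-2,24.5,-23.5,0.016,0,0,14],[-2,24,-24,0.016,0,0,14],[-2,23.5,-24,0.016,0,0,14],[-2,23,-24.5,0.016,0,0,14],[-2,23,-25,0.016,0,0,14],[-2,22.5,-25.5,0.016,0,0,14],[-2,22,-25.5,0.016,0,0,14],[0,0,0,0,0,0,14]]])

```text
time_s: 17.75
ee_pos: [0.4582, 0.0868, 0.1431]
eef_rot: [3.073, 1.567, 3.076]
force: [-0.0, 0.4, -0.8]
grip_width: 0.0193
```

play_rows(deltas=[[[25,0,0,0,0,0,14],[25,0,0,0,0,0,14],[25,0,0,0,0,0,14],[25,0,0,0,0,0,14],[10,0,0,0,0,0,14],[0,0,0,0,0,0,14],[0,0,0,0,0,0,14]]])

```text
time_s: 18.45
ee_pos: [0.4609, 0.0849, 0.0346]
eef_rot: [3.095, 1.569, 3.096]
force: [0.5, -0.7, -0.4]
grip_width: 0.0196
```

```bash
python3 - <<'E'
from h import *
p,r,o=cur();print(p,r.as_matrix().round(3).tolist(),o["force"])
rows,p,r=plan(p,r,[(np.array([.46,.085,.0105]),toolrot(np.pi/2),4)],14); show(rows)
E
python3 o4.py h
```

```text
[0.46088008 0.08489453 0.03462285] [[-0.001, -0.001, 1.0], [0.0, 1.0, 0.001], [-1.0, 0.0, -0.001]] [ 0.50347589 -0.72175718 -0.44595886]
[[[6,0,-0.2,0,-0,-0,14],[6,0,-0.2,0,-0,-0,14],[6.1,0.1,-0.2,0.001,-0.001,-0,14],[6,0,-0.3,0,-0,-0,14]]]
18.45 [0.46088008 0.08489453 0.03462285] [-0.    -0.019 -0.005  0.001 -0.002  0.002] [ 0.1   0.35  1.9   0.    0.89 -1.47] [ 0.5 -0.7 -0.4]
tip chime [-94.4 243.   42.8] tilt -0.08 A [[-0.001, 0.144, 0.99], [0.0, 0.99, -0.144], [-1.0, 0.0, -0.001]]
```

View pics/wrist_h.png

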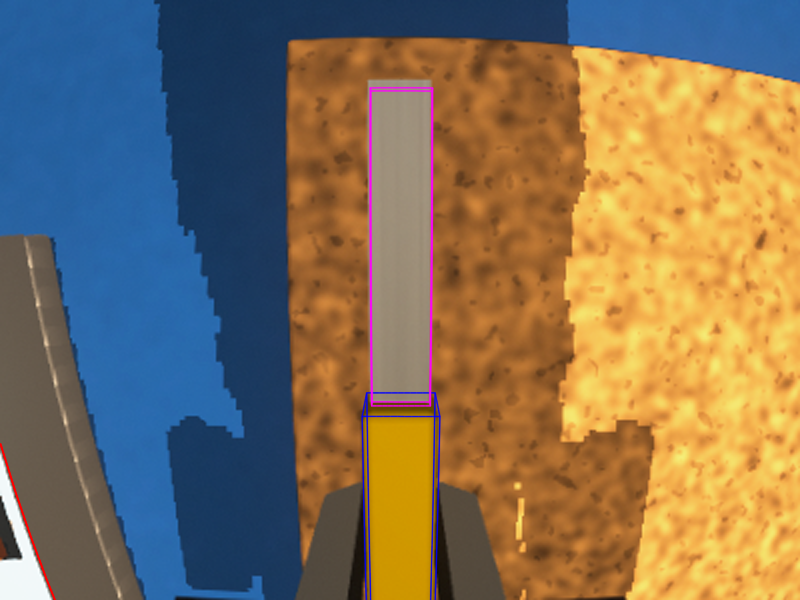

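play_rows(deltas=[[[8,0,0,0,0,0,14],[8,0,0,0,0,0,14],[5,0,0,0,0,0,14],[2.5,0,0,0,0,0,14],[0,0,0,0,0,0,14],[0,0,0,0,0,0,14]]])

```text
time_s: 19.2
ee_pos: [0.4603, 0.085, 0.0106]
eef_rot: [-3.131, 1.569, -3.13]
force: [-2.2, 0.1, 1.9]
grip_width: 0.0195
```

play_rows(deltas=[[[0.5,0,0,0,0,0,14],[0,0,0,0,0,0,24],[0,0,0,0,0,0,40],[0,0,0,0,0,0,50],[-10,0,0,0,0,0,50],[-25,0,0,0,0,0,50],[-35,0,0,0,0,0,50],[-40,0,0,0,0,0,50],[-40,0,0,0,0,0,50],[0,0,0,0,0,0,50]]])

```text
time_s: 20.2
ee_pos: [0.4627, 0.0852, 0.1658]
eef_rot: [0.13, 1.564, 0.131]
force: [-0.1, 0.0, -0.3]
grip_width: 0.0502
```

```bash
python3 - <<'E'
from station import viewer
from ov import *
p,r,o=cur();print(o["time_s"],p,r.as_matrix().round(3).tolist(),o["force"],o["grip_width"])
import pickle
c=viewer.camera("wrist"); pickle.dump(c,open("w3.pkl","wb"))
cv2.imwrite("pics/w3.png",cv2.resize(c["img"][:,:,::-1],(800,600),interpolation=cv2.INTER_CUBIC))
E
```

```text
20.2 [0.46270702 0.08517131 0.16576188] [[0.007, -0.001, 1.0], [0.001, 1.0, 0.001], [-1.0, 0.001, 0.007]] [-0.11390693  0.00968539 -0.30975755] 0.0501663098057603
```

View pics/w3.png

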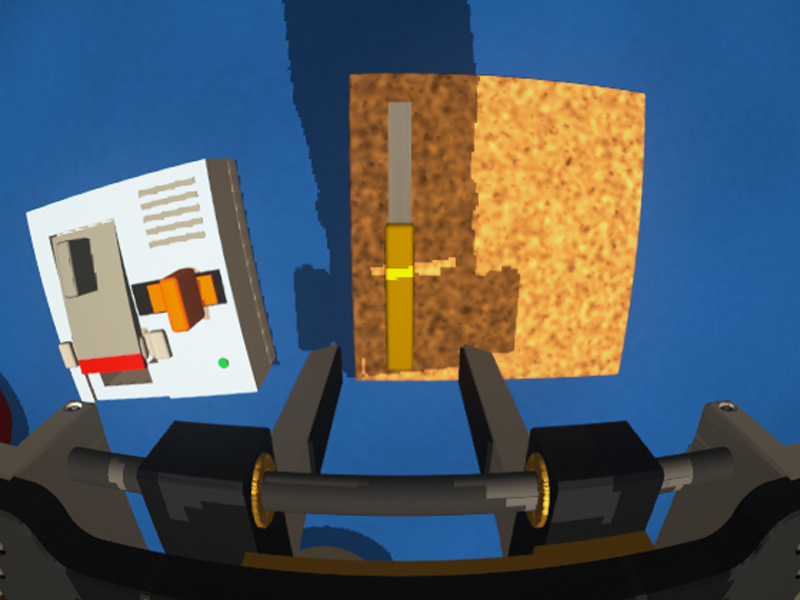

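```bash
python3 - <<'E'
from h import *
p,r,o=cur()
Z=np.zeros(3)
P,Q=prypose(-29.5,0,130,6.2,tip=Z)
rows,p,r=plan(p,r,[(P,Q,9)],44); show(rows); print(p)
E
```

```text
[[[18.1,-25,-2.7,-0.009,-0.251,0.018,44],[16.4,-25.3,-7.2,-0.008,-0.251,0.018,44],[13.6,-25.5,-11.2,-0.008,-0.251,0.018,44],[9.9,-25.6,-14.4,-0.009,-0.251,0.018,44],[5.5,-25.6,-16.6,-0.008,-0.251,0.018,44],[0.7,-25.5,-17.6,-0.008,-0.251,0.018,44],[-4.1,-25.4,-17.3,-0.009,-0.252,0.019,44],[-8.8,-25.1,-15.9,-0.008,-0.251,0.018,44],[-13,-24.7,-13.4,-0.009,-0.252,0.019,44]]]
[ 4.38496397e-01 -1.40119755e-01 -2.71666354e-05]
```

```bash
python3 - <<'E'
from h import *
p,r,o=cur()
Z=np.zeros(3)
P,Q=prypose(-29.5,130,6.2,0,tip=Z)
rows,p,r=plan(p,r,[(P,Q,9)],44); show(rows); print(p)
E
```

```text
[[[3.6,-25.7,-2.5,-0.016,-0.012,0.001,44],[3.6,-25.7,-3,-0.016,-0.012,0.001,44],[3.5,-25.6,-3.4,-0.016,-0.011,0.001,44],[3.4,-25.6,-3.9,-0.016,-0.012,0.001,44],[3.4,-25.5,-4.3,-0.016,-0.011,0.001,44],[3.3,-25.4,-4.8,-0.016,-0.012,0.001,44],[3.2,-25.3,-5.2,-0.016,-0.011,0.001,44],[3.1,-25.3,-5.7,-0.016,-0.012,0,44],[3.1,-25.2,-6.1,-0.016,-0.011,0.001,44]]]
[ 0.4393774  -0.14632454  0.13002405]
```

play_rows(deltas=[[[3.5,-25.5,-2.5,-0.016,-0.012,0.001,44],[3.5,-25.5,-3,-0.016,-0.012,0.001,44],[3.5,-25.5,-3.5,-0.016,-0.011,0.001,44],[3.5,-25.5,-4,-0.016,-0.012,0.001,44],[3.5,-25.5,-4.5,-0.016,-0.011,0.001,44],[3.5,-25.5,-5,-0.016,-0.012,0.001,44],[3,-25.5,-5,-0.016,-0.011,0.001,44],[3,-25.5,-5.5,-0.016,-0.012,0,44],[3,-25,-6,-0.016,-0.011,0.001,44],[0,0,0,0,0,0,44]]])

```text
time_s: 21.25
ee_pos: [0.437, -0.1479, 0.1264]
eef_rot: [0.017, 1.47, 0.16]
force: [0.0, -0.6, -0.3]
grip_width: 0.0438
```

play_rows(deltas=[[[0,0,0,0,0,0,44],[0,0,0,0,0,0,44]]])

```text
time_s: 21.45
ee_pos: [0.438, -0.1455, 0.1274]
eef_rot: [0.011, 1.469, 0.157]
force: [-1.0, 0.1, -0.2]
grip_width: 0.0443
```

```bash
cat > o5.py <<'E'
from station import viewer
from ov import *
import pickle,sys
p,r,o=cur();t=CH[1].inv().apply(p-CH[0])*1e3; A=(CH[1].inv()*r).as_matrix()
print(o["time_s"],p.round(4),"TCP in chime",t.round(1),"tilt",np.degrees(np.arctan2(A[2,2],A[0,2])).round(2),o["force"].round(1),o["grip_width"],o["qpos"].round(2))
c=viewer.camera("wrist"); pickle.dump(c,open("w4.pkl","wb"))
x0,y0,x1,y1=120,100,400,310; s=2.8
im=cv2.resize(c["img"][y0:y1,x0:x1,::-1],None,fx=s,fy=s,interpolation=cv2.INTER_CUBIC)
a=np.radians(6.2); Rc=CH[1]*R.from_rotvec([0,-a,0]); pc=ch(-55,0,50)+Rc.apply([.055,0,0])
draw(im,s,c,pc,Rc,box(-55,55,-33,33,8,8),(0,255,0),1,(x0,y0))
draw(im,s,c,pc,Rc,box(-48,-8,-7,7,8,34),(0,255,0),1,(x0,y0))
draw(im,s,c,*CH,box(-80,85,-55,115,60,60),(0,0,255),1,(x0,y0))
cv2.imwrite("pics/o5%s.png"%sys.argv[1],im)
E
python3 o5.py a
```

```text
21.45 [ 0.438  -0.1455  0.1274] TCP in chime [-30.8   1.  127.4] tilt 5.84 [-1.   0.1 -0.2] 0.04428211304497933 [-0.43  0.14  1.92  0.07  1.   -2.18]
```

View pics/o5a.png

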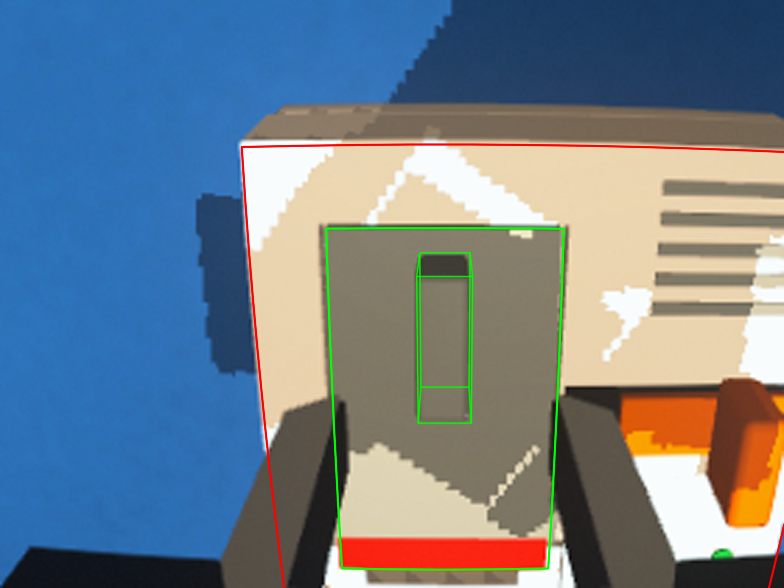

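play_rows(deltas=[[[14,-1,-1,0,0,0,44],[16,0,-1.3,0,0,0,44],[14,0,-1.2,0,-0.006,0,44],[11,0,-1,0,0,0,44],[7,0,-0.6,0,0,0,44],[0,0,0,0,0,0,44],[0,0,0,0,0,0,44]]], grip_force=30)

```text
time_s: 22.2
ee_pos: [0.4399, -0.1469, 0.066]
eef_rot: [0.004, 1.462, 0.15]
force: [0.6, -0.5, -0.9]
grip_width: 0.0439
```

```bash
python3 o5.py b
```

```text
22.2 [ 0.4399 -0.1469  0.066 ] TCP in chime [-29.1  -0.6  66. ] tilt 6.24 [ 0.6 -0.5 -0.9] 0.04385551422028011 [-0.44  0.24  1.97  0.08  0.85 -2.2 ]
```

View pics/o5b.png

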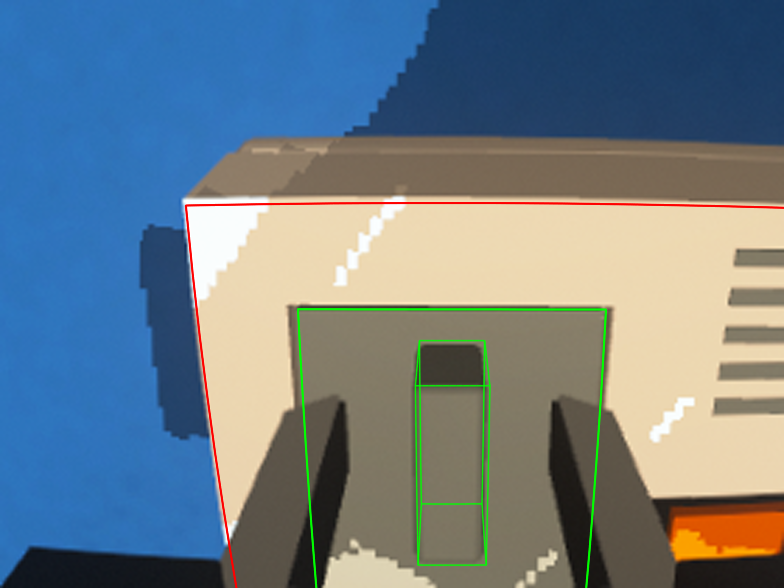

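play_rows(deltas=[[[0,0,0,0,0,0,24],[0,0,0,0,0,0,8],[0,0,0,0,0,0,8],[0,0,0,0,0,0,8],[0,0,0,0,0,0,8],[0,0,0,0,0,0,8]]], grip_force=30)

```text
time_s: 22.85
ee_pos: [0.4396, -0.1469, 0.0657]
eef_rot: [0.006, 1.462, 0.151]
force: [0.6, 0.3, 1.2]
grip_width: 0.0138
```

play_rows(deltas=[[[0,0,0,0,0,0,8],[0,0,0,0,0,0,8],[-2,0,0.2,0,0,0,8],[-3,0,0.3,0,0,0,8],[0,0,0,0,0,0,8]]])

```text
time_s: 23.35
ee_pos: [0.4397, -0.147, 0.071]
eef_rot: [0.004, 1.462, 0.149]
force: [0.3, -0.8, -0.8]
grip_width: 0.0142
```

play_rows(deltas=[[[-8,0,0.9,0,0,0,8],[-12,0,1.2,0,0,0,8],[-20,0,2,0,0,0,8],[-25,0,2,0,0.03,0,8],[-25,0,1,0,0.04,0,8],[-15,0,0,0,0.039,0,8],[0,0,0,0,0,0,8]]])

```text
time_s: 24.05
ee_pos: [0.4382, -0.1476, 0.1785]
eef_rot: [-0.546, 1.568, -0.4]
force: [0.2, 0.4, -2.2]
grip_width: 0.0136
```

```bash
python3 - <<'E'
from h import *
from station import viewer
p,r,o=cur();print(o["time_s"],p,r.as_matrix().round(3).tolist(),o["force"],o["grip_width"])
Q=toolrot(np.pi/2)
rows,p,r=plan(p,r,[(np.array([.407,.205,.165]),Q,13)],8); show(rows); print(p)
c=viewer.camera("side"); crop(c,160,60,360,310,2.4,"sd5.png")
E
```

```text
24.05 [ 0.43823328 -0.147614    0.17850523] [[0.003, -0.145, 0.989], [-0.001, 0.989, 0.145], [-1.0, -0.002, 0.003]] [ 0.17507103  0.41685971 -2.17038461] 0.013590235007682056
[[[1,27.2,1.6,0.011,0,0,8],[1,27.2,1.3,0.011,0,0,8],[1,27.2,1,0.011,0,0,8],[1,27.2,0.7,0.011,0,0,8],[1,27.2,0.3,0.011,0,0,8],[1,27.2,0.1,0.011,0,0,8],[1,27.2,-0.2,0.011,0,0,8],[1,27.2,-0.6,0.011,0,0,8],[1,27.2,-0.8,0.012,0.001,0,8],[1,27.2,-1.2,0.011,0,0,8]]]
[[[1,27.2,-1.5,0.012,0.001,0,8],[1,27.3,-1.8,0.011,0,0.001,8],[1,27.2,-2.1,0.012,0.001,0,8]]]
[0.40699833 0.20502077 0.16500818]
```

View pics/sd5.png

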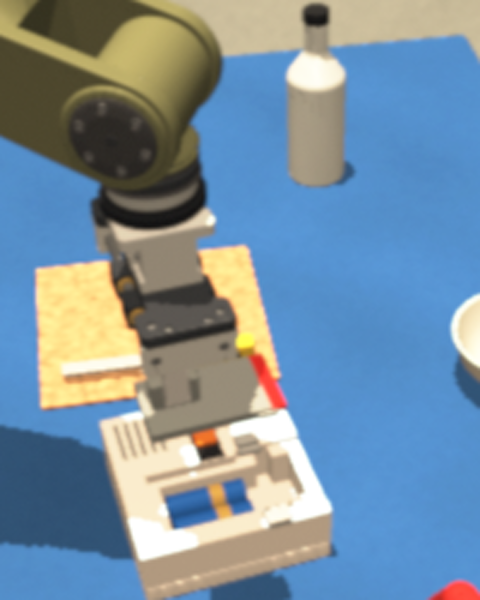

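play_rows(deltas=[[[1,20,1.5,0.011,0,0,8],[1,27,1.5,0.011,0,0,8],[1,27.5,1,0.011,0,0,8],[1,27.5,0.5,0.011,0,0,8],[1,27.5,0.5,0.011,0,0,8],[1,27.5,0,0.011,0,0,8],[1,27.5,0,0.011,0,0,8],[1,27.5,-0.5,0.011,0,0,8],[1,27.5,-1,0.012,0,0,8],[1,27.5,-1,0.011,0,0,8]]])

```text
time_s: 25.1
ee_pos: [0.4135, 0.1198, 0.1651]
eef_rot: [2.2, 1.569, 2.234]
force: [0.4, -0.2, -0.9]
grip_width: 0.0137
```

play_rows(deltas=[[[1,27.5,-1.5,0.012,0,0,8],[1,27.5,-2,0.011,0,0,8],[1,20,-2,0.012,0,0,8],[1,12,0,0,0,0,8],[0,0,0,0,0,0,8],[0,0,0,0,0,0,8],[0,0,0,0,0,0,8]]])

```text
time_s: 25.8
ee_pos: [0.4072, 0.2049, 0.162]
eef_rot: [2.313, 1.57, 2.311]
force: [-0.1, -0.2, -0.8]
grip_width: 0.0138
```

```bash
cat > o6.py <<'E'
from h import *
from station import viewer
import sys
p,r,o=cur();print(o["time_s"],p,r.as_matrix().round(3).tolist(),o["force"],o["grip_width"])
Q=toolrot(np.pi/2)
rows,p,r=plan(p,r,[(np.array([.407,.205,.03]),Q,6)],8); show(rows); print(p)
c=viewer.camera("side"); crop(c,150,60,350,260,3,"sd%s.png"%sys.argv[1])
c=viewer.camera("wrist"); crop(c,0,0,560,420,1.4,"wr%s.png"%sys.argv[1])
E
python3 o6.py 6
```

```text
25.8 [0.40716878 0.20490013 0.16199212] [[-0.001, 0.001, 1.0], [0.001, 1.0, -0.001], [-1.0, 0.001, -0.001]] [-0.06399179 -0.20706249 -0.79547099] 0.013794366756419993
[[[22,0,-0,-0,-0,-0,8],[22,0,-0,-0,-0,-0,8],[22,0,-0,-0,-0,-0,8],[22,0,-0,-0,-0,-0,8],[22,0,-0,-0.001,-0,-0,8],[22,0,-0.1,-0,-0.001,-0.001,8]]]
[0.40699927 0.20497619 0.02999222]
```

View pics/sd6.png

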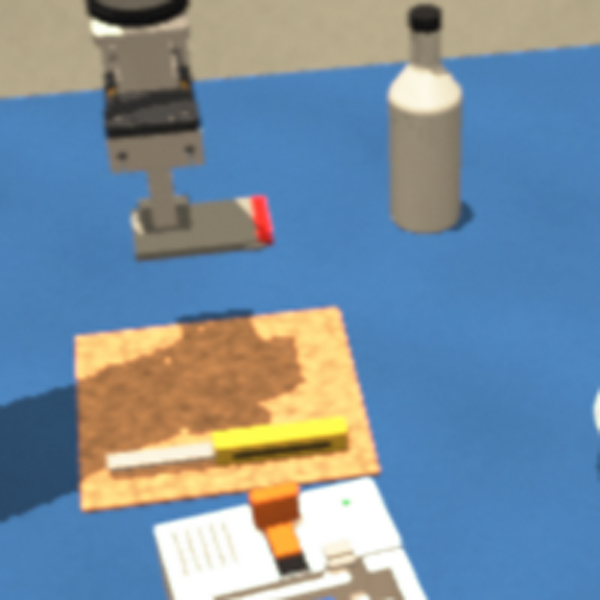

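View pics/wr6.png

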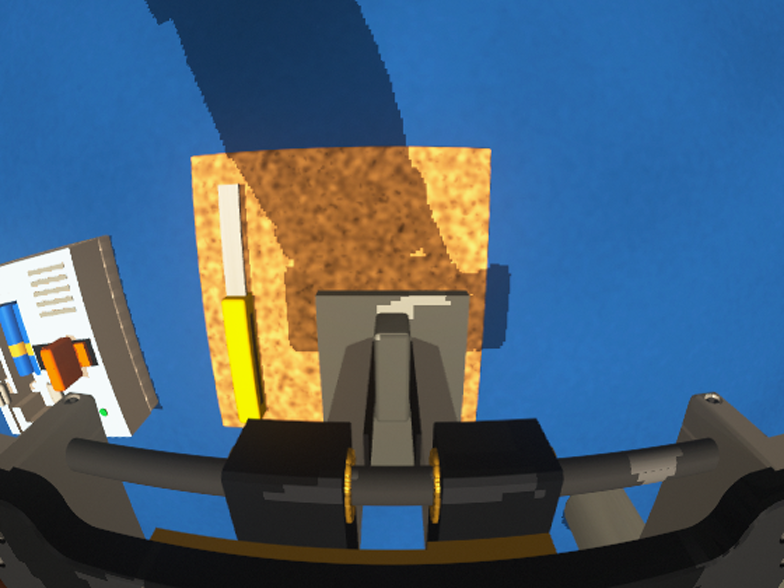

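play_rows(deltas=[[[20,0,0,0,0,0,8],[30,0,0,0,0,0,8],[30,0,0,0,0,0,8],[30,0,0,0,0,0,8],[18,0,0,0,0,0,8],[8,0,0,0,0,0,8],[3,0,0,0,0,0,8],[0,0,0,0,0,0,8],[0,0,0,0,0,0,8]]])

```text
time_s: 26.8
ee_pos: [0.4075, 0.2059, 0.024]
eef_rot: [0.923, 1.569, 0.922]
force: [-0.6, 0.9, 1.0]
grip_width: 0.0135
```

play_rows(deltas=[[[1.5,0,0,0,0,0,8],[1,0,0,0,0,0,8],[0,0,0,0,0,0,8],[0,0,0,0,0,0,8]]])

```text
time_s: 27.2
ee_pos: [0.407, 0.2058, 0.0207]
eef_rot: [2.004, 1.57, 2.004]
force: [-0.2, -0.5, -1.4]
grip_width: 0.0136
```

play_rows(deltas=[[[1,0,0,0,0,0,8],[1,0,0,0,0,0,8],[0,0,0,0,0,0,8],[0,0,0,0,0,0,8]]])

```text
time_s: 27.6
ee_pos: [0.407, 0.2058, 0.0189]
eef_rot: [2.135, 1.57, 2.135]
force: [-2.3, -1.6, 5.9]
grip_width: 0.0134
```

Contact with the mat at the expected height (z 19 mm). Releasing.

play_rows(deltas=[[[0,0,0,0,0,0,16],[0,0,0,0,0,0,26],[0,0,0,0,0,0,40],[0,0,0,0,0,0,40],[-10,0,0,0,0,0,40],[-25,0,0,0,0,0,40],[-35,0,0,0,0,0,40],[-40,0,0,0,0,0,40],[-40,0,0,0,0,0,40],[-25,0,0,0,0,0,40]]])

```text
time_s: 28.6
ee_pos: [0.4074, 0.2058, 0.1973]
eef_rot: [0.599, 1.567, 0.598]
force: [0.9, -0.6, -0.9]
grip_width: 0.0398
```

play_rows(deltas=[[[0,0,-20,0,0,0,40],[0,0,-20,0,0,0,40],[0,0,0,0,0,0,40],[0,0,0,0,0,0,40]]])

```text
time_s: 29.0
ee_pos: [0.3674, 0.2058, 0.1943]
eef_rot: [1.052, 1.57, 1.051]
force: [-0.1, 0.4, -0.4]
grip_width: 0.04
```

```bash
python3 - <<'E'
from h import *
from station import viewer
p,r,o=cur();print(o["time_s"],p,o["force"],o["qpos"].round(2))
c=viewer.camera("side"); cv2.imwrite("pics/f_side.png",cv2.resize(c["img"][:,:,::-1],(800,600),interpolation=cv2.INTER_CUBIC))
c=viewer.camera("scene"); cv2.imwrite("pics/f_scene.png",cv2.resize(c["img"][:,:,::-1],(800,600),interpolation=cv2.INTER_CUBIC))
c=viewer.camera("wrist"); crop(c,0,0,560,420,1.4,"f_wr.png")
E
```

```text
29.0 [0.36737721 0.2057946  0.19429537] [-0.05417397  0.35949149 -0.38373494] [ 0.42  0.02  1.87  0.    1.25 -1.15]
```

View pics/f_side.png

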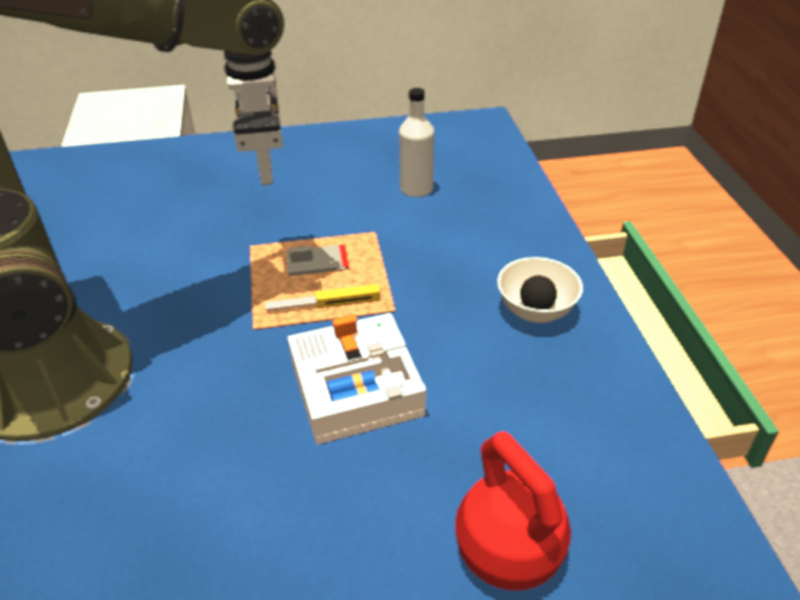

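View pics/f_scene.png

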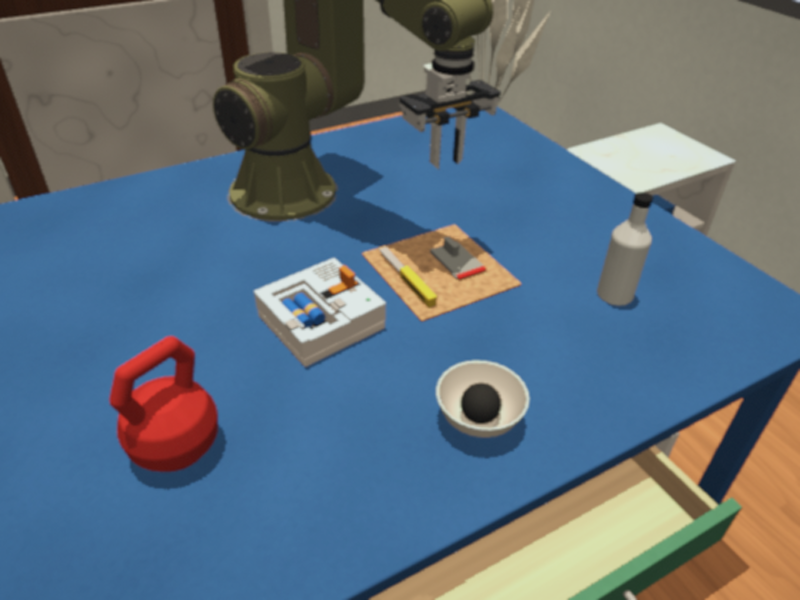

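View pics/f_wr.png

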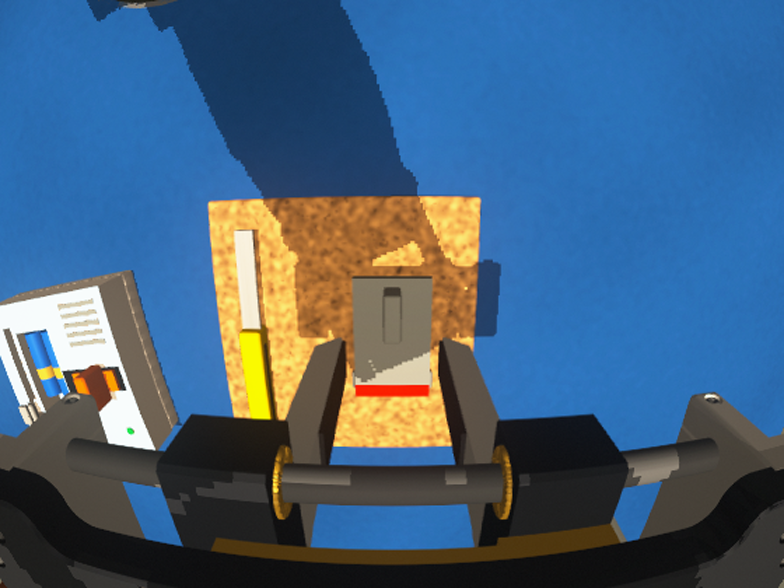

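```bash
python3 -c "
from station import hand_in,ctrl
print(hand_in()); print(ctrl.get_obs()['time_s'])"
```

```text
the job is handed in; nothing more can be done
None
the job is handed in; nothing more can be done
```

The job is done and handed in after about 29 s of the 72 s allowed; `hand_in()` gave no verdict.

**What I did:**
- **Lock:** I slid it about 29 mm towards +y, until the end stop pushed back with 29 N. I measured no more than that, slightly short of the nominal 30 mm, and took the push-back as the stop.
- **Prying:** I took the pry bar and pushed its blade under the red lip at a 31° tilt over the rim. I then levered the handle down to −12°. The lip stayed up about 9–12 mm after I pulled the bar out, so the cover had come out of its catches. The robot had not touched the cover by then.
- **Laying down:** I put the bar back flat on the mat, about 35 mm further along than before, so its blade no longer overhangs the edge. I then lifted the cover by its rib, levelled it and laid it on the free part of the mat.

**Last checks:**
- The final pictures show the bar and the cover lying flat on the mat, the cover rib upward, and the lock open.
- The bowl with its ball matches the first pictures by pixel position. I compared the flask and kettlebell only by eye; both look unmoved.
- The gripper is clear of everything, and the wrist force reads about zero.

**Close call:** while I was tilting the bar above the chime, joint 6 read −2.55 rad, which is its limit. I reduced the tilt at once and did the insertion with about 0.1 rad to spare. I could not tell whether the limit was exceeded at that moment.

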